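# Gauge a fixture bore and fit the matching guide post

## Robot

A 7-joint arm with a two-finger parallel gripper is mounted at the origin on the work surface. World frame = base frame: x ahead of the robot, y to its left, z up, the work surface at z = 0. Lengths are in m, angles in rad, forces in N, time in s.
With the tool pointing down it reaches from about 0.4 to 0.9 m from the base axis. Payload 5.6 kg.
Tool frame: the origin (TCP) lies midway between the tips of the shut fingers; the grasp point (between the pads) lies 19 mm behind it (grip_point_offset is the distance from the TCP to the grasp point, in m); z points along the fingers, y is the line along which they close (so a half turn about z gives the same grasp; the last joint's range is limited). The gripper opens to 92 mm and grips with 3 to 60 N. Pads are 20 mm wide; open, the fingers measure 128 mm over their backs; the gripper's body (75 mm by 189 mm) begins 69 mm behind the grasp point.
Start: joints at [-1.332, 0.468, -0.012, 1.603, 0.006, 1.071, -0.056], TCP at [0.181, 0.624, 0.215] pointing down, gripper open.
Joint ranges: [-2.53, 2.53], [-0.31, 2.02], [-1.57, 1.55], [0.28, 2.44], [-1.29, 4.43], [0.15, 1.84], [-2.92, 2.92]. Speed limits (rad/s): [2.57, 2.57, 3.14, 3.14, 3.14, 3.14, 3.14].

## Interface

Orientations are given as a unit quaternion [x, y, z, w].
In Python, from workcell import read_state, grab_frame, get_calibration, job_done, grip_point_offset gives the robot as it stands.
- The arm moves only by the tool carry_out, never from a script. Its argument "steps" is a list of rows, each an object with "delta_pos": the shift along the tool's x, y, z each as a share of 0.05 m, from -1 to 1, a list of three; "dr": the turn, a rotation vector about the tool's x, y, z each as a share of 120 degrees, from -1 to 1, a list of three; "gripper": the opening, from 0 (shut) to 1 (fully open). A call has 1 to 20 rows; each row shifts and turns the commanded pose from where the row before left it, along the tool's axes as they then stand; what a row does not reach is not made up. A row lasts 1/8 s, in which the tool goes at most 62.5 mm and 10.7 degrees, less where a joint would pass 70% of its speed; a pose out of reach is approached as far as the arm can. A call with a number of a shift or a turn outside -1 to 1 is refused whole. A call with a gripper value outside its range is refused whole. The fingers move at their own pace and stop on an object; "force" is the grip in N (left out, the last holds). Time passes only in rows, so rows that do not move let the fingers close. It gives the time, the measured TCP pose, the force, the opening and the grip force at its end, in the units of the state.
- read_state(): the state, without advancing time (a new reading comes with each control period).
- grab_frame(name): name is "side" or "top" or "wrist"; returns (picture, depth): 420x560x3 uint8, red, green, blue; 420x560 float32, m along the optical axis (not along the pixel's ray), 0 where there is no reading.
- get_calibration(name): a dict with "fov_y" (degrees; the focal length in pixels is half the picture's height over the tangent of half this angle, whatever the lens; pixels are square), "cx", "cy" (the principal point, pixels), "dist" ([k1, k2, p1, p2, k3] as OpenCV has them; the pictures are not rectified), "world_to_cam" (4x4, takes a point from world to camera coordinates); the wrist camera has in their place "tool_from_camera" (4x4, takes a point from camera to tool coordinates, whose origin is the TCP and whose axes are the flange's). Camera axes: x right, y down, z forward; pixel columns grow to the right and rows downward; lengths in m; the calibration is good to about 2 mm. A picture is of the moment at which its call begins: read the wrist's pose just before it. get_calibration takes no time and is no camera call.
- job_done(): hands the job in; it is judged then, once.
The state is a dict: "time": time; "joints": joint angles; "qvel": joint speeds; "effort": joint torques, N m; "tool_pos": TCP position; "tcp_rot": TCP orientation; "ft_force": force on the tool from outside, world axes, zero at the start; "torque": the same for the moment, N m; "opening": opening from 0.0 (shut) to 1.0 (fully open); "gripper_force": force on a finger pad.
Only numpy, scipy, OpenCV 4.12 (cv2) and the standard library are available. Lean on these libraries where they do the work, as an engineer would, in place of code of your own. Each camera call takes 0.05 s, during which the arm holds its last target. There are 200 camera calls.

## Task

The test fixture is missing a guide post: lower the depth rod to the bottom of its empty blind bore, press it there lightly for a moment (about 5 N, never over 30 N) to learn the depth, and put the rod back fully down in its stand. Then take from the rack only the post that will stand level with the fixed post, lower it upright into the bore and, before letting go, press it home for a moment (about 8 N, never over 30 N). Leave the other two posts in the rack, the bystanders where they are, and let go of everything.

Things in the scene. Friction and masses are not known exactly. Their poses are not given: they have to be found in the camera images.
- fixture: aluminium board-test fixture block fixed to the bench, 110 (x) by 170 (y) by 60 mm high; origin at the centre of its underside, z up. On its top stands one fixed steel guide post (14 mm diameter, 40 mm tall, at x=+30, y=+60 mm of the block); the empty bore is at x=-24, y=-32 mm.
- bore_mouth (a point): centre of the mouth of the empty blind bore, on the block's top face (60 mm above the bench). Bore diameter 15 mm, vertical. Its depth is 24, 32 or 40 mm, changes from one start to the next, and is not known before it is probed; the bottom is a flat sprung stop: it stays put up to about 3 N, then gives about 0.2 mm for each further newton (6 mm at most) and springs back; the depth is that of the unpressed stop.
- fixed_post_top (a point): centre of the top of the fixed guide post on the block, 40 mm above the block's top face: the height that the new post's top must match
- rod: depth rod, 150 g, standing upright in its stand: steel shank 14 mm diameter and 80 mm long with black rings, 1 mm chamfer at its flat tip, then an orange round handle 24 mm diameter, 50 mm long (80 to 130 mm above the tip). Origin at the centre of the tip, z up towards the handle.
- rod_tip (a point): centre of the flat lower tip of the depth rod
- stand: black stand of the depth rod, fixed, 70 by 70 by 45 mm high, with one hole of 16 mm diameter, 35 mm deep, in the middle of its top; origin at the centre of its underside
- stand_floor (a point): centre of the floor of the stand's hole, 10 mm above the bench: the rod's tip stands here
- rack: white rack, fixed, 70 (x) by 170 (y) by 30 mm high, three holes of 15.5 mm diameter, 18 mm deep, in a row along its y axis 55 mm apart (y = -55, 0, +55 mm); each holds one post, in any order; hole floors 12 mm above the bench; origin at the centre of its underside
- post_short: short loose steel guide post with a blue top end: 14 mm diameter, 64 mm long, 80 g, flat foot with 1 mm chamfer; fully home in a 24 mm deep bore its top is 40 mm above the block, level with the fixed post. Origin at the centre of its foot, z up.
- post_short_top (a point): centre of the top end of the short (blue) post
- post_short_foot (a point): centre of the foot of the short (blue) post
- post_medium: medium loose steel guide post with a yellow top end: 14 mm diameter, 72 mm long, 80 g, flat foot with 1 mm chamfer; fully home in a 32 mm deep bore its top is 40 mm above the block, level with the fixed post. Origin at the centre of its foot, z up.
- post_medium_top (a point): centre of the top end of the medium (yellow) post
- post_medium_foot (a point): centre of the foot of the medium (yellow) post
- post_long: long loose steel guide post with a red top end: 14 mm diameter, 80 mm long, 80 g, flat foot with 1 mm chamfer; fully home in a 40 mm deep bore its top is 40 mm above the block, level with the fixed post. Origin at the centre of its foot, z up.
- post_long_top (a point): centre of the top end of the long (red) post
- post_long_foot (a point): centre of the foot of the long (red) post
- meter: bystander, not to be disturbed: yellow hand multimeter lying flat, 140 by 75 by 34 mm, origin under its centre
- mouse: bystander, not to be disturbed: off-white computer mouse, 105 by 60 by 34 mm, origin under its centre
- jar: bystander, not to be disturbed: clear jar with a blue cap, 60 mm diameter, 70 mm high, origin under its centre
- screwdriver: bystander, not to be disturbed: screwdriver lying on the bench beyond the fixture, origin under its middle
- adapter: bystander, not to be disturbed: brass coaxial adapter standing near the robot, between it and the rod stand, 28 mm diameter, 36 mm high, origin under its centre
Mind the look-alikes: they are no part of the job. What is meant by the rod is not purple or yellow, and is the smaller of those in its own colour.

How it is judged:
By the outcome, as a careful person would: the job done as asked, in the order asked, and still so for the second after the job is handed in, with the robot touching nothing.
It also fails if it takes over 67 s, if anything falls off the work surface, if the arm or the gripper's body presses on something with over 40 N, if the wrist force passes 120 N, or if a joint passes its speed limit or range.

## Working session

There is one attempt and no reset: what is moved stays moved. The work goes in short steps, Python scripts to look and compute and a tool call to move; the robot and the scene stay as the last step left them, time stands still between calls to the robot, and variables do not carry over. Pictures are saved under pics/ and viewed, at most 10 in all, crops included, and the job is handed in when it is done.

Besides the shell and the picture viewer there is one more tool, called after "Request:" by a JSON object that holds its "fn" and its "kwargs", one argument or row to a line. carry_out: Moves the arm, as the interface text tells. Its arguments: {"type":"object","properties":{"steps":{"type":"array","items":{"type":"object","properties":{"delta_pos":{"type":"array","items":{"type":"number","minimum":-1,"maximum":1}},"dr":{"type":"array","items":{"type":"number","minimum":-1,"maximum":1}},"gripper":{"type":"number"}}}},"force":{"type":"number"}},"required":["steps"]}

```bash
ls; mkdir -p pics; cat > h.py <<'E'
import numpy as np, cv2
from workcell import *
from scipy.spatial.transform import Rotation as R
def cam(n):
    c=get_calibration(n); f=210/np.tan(np.radians(c["fov_y"])/2)
    K=np.array([[f,0,c["cx"]],[0,f,c["cy"]],[0,0,1.]])
    if n=="wrist":
        s=read_state(); T=np.eye(4); T[:3,:3]=R.from_quat(s["tcp_rot"]).as_matrix(); T[:3,3]=s["tool_pos"]
        W=T@np.array(c["tool_from_camera"])
    else: W=np.linalg.inv(np.array(c["world_to_cam"]))
    return K,np.array(c["dist"],float),W
def grab(n,fn=None):
    C=cam(n); p,d=grab_frame(n)
    if fn: cv2.imwrite("pics/"+fn+".png",p[:,:,::-1]); np.savez("pics/"+fn+".npz",p=p,d=d,K=C[0],D=C[1],W=C[2])
    return p,d,C
def load(fn):
    z=np.load("pics/"+fn+".npz"); return z["p"],z["d"],(z["K"],z["D"],z["W"])
def ray(C,uv):
    K,D,W=C; q=cv2.undistortPoints(np.array(uv,float).reshape(-1,1,2),K,D).reshape(-1,2)
    return W[:3,3],np.c_[q,np.ones(len(q))]@W[:3,:3].T
def onz(C,uv,z):
    o,v=ray(C,uv); return o+v*((z-o[2])/v[:,2])[:,None]
def cloud(C,d):
    h,w=d.shape; uv=np.stack(np.meshgrid(np.arange(w),np.arange(h)),-1).reshape(-1,2)
    o,v=ray(C,uv); P=o+v*d.reshape(-1,1); P[d.ravel()==0]=np.nan; return P.reshape(h,w,3)
def proj(C,P):
    K,D,W=C; M=np.linalg.inv(W); return cv2.projectPoints(np.array(P,float).reshape(-1,3),cv2.Rodrigues(M[:3,:3])[0],M[:3,3],K,D)[0].reshape(-1,2)
E
python3 - <<'E'
from h import *
print(read_state()); print(grip_point_offset)
for n in("top","side"):
    p,d,C=grab(n,n+"0"); print(n,C[2].round(3),C[0][0,0],C[1])
print(cam("wrist")[2].round(3), get_calibration("wrist"))
E
```

```text
pics
{'time': 0.0, 'joints': array([-1.33199275,  0.46837745, -0.01164486,  1.60365108,  0.00600887,
        1.07139845, -0.05629463]), 'qvel': array([-0.00039679, -0.00067831,  0.00162721,  0.00019838,  0.00057077,
        0.00110995, -0.00173957]), 'effort': array([ 5.05239541e-05, -5.20572567e+01, -1.20490592e-02, -2.43751556e+01,
       -5.65903564e-02,  1.71712053e-02,  1.59151236e-04]), 'tool_pos': array([0.18063589, 0.62376865, 0.21362884]), 'tcp_rot': array([ 1.40444216e-01,  9.90088184e-01, -8.97047609e-04, -6.95778518e-05]), 'ft_force': array([ 0.30086985,  0.34198599, -0.37480635]), 'torque': array([0.0296668 , 0.02557473, 0.03597885]), 'gripper_force': 0.0, 'opening': 1.0039961266948605}
0.0187
top [[ 0.002 -0.984  0.178  0.369]
 [-1.    -0.002 -0.002  0.006]
 [ 0.003 -0.178 -0.984  1.151]
 [ 0.     0.     0.     1.   ]] 476.5737475785978 [-0.1618954  0.         0.         0.         0.       ]
side [[ 0.758 -0.408  0.509  0.119]
 [-0.652 -0.497  0.573 -0.53 ]
 [ 0.019 -0.766 -0.643  0.674]
 [ 0.     0.     0.     1.   ]] 447.8703757365738 [0.04536859 0.         0.         0.         0.        ]
[[ 0.278  0.917  0.286  0.101]
 [ 0.961 -0.265 -0.085  0.648]
 [-0.002  0.299 -0.954  0.384]
 [ 0.     0.     0.     1.   ]] {'fov_y': 58.18934182116429, 'cx': 275.02516782792236, 'cy': 216.34423893425335, 'dist': array([0.01824279, 0.        , 0.        , 0.        , 0.        ]), 'tool_from_camera': array([[ 3.12904178e-05, -9.54406774e-01, -2.98509144e-01,
         8.35829377e-02],
       [ 9.99999941e-01,  1.31748336e-04, -3.16409364e-04,
         2.56039701e-04],
       [ 3.41311323e-04, -2.98509116e-01,  9.54406722e-01,
        -1.70698139e-01],
       [ 0.00000000e+00,  0.00000000e+00,  0.00000000e+00,
         1.00000000e+00]])}
```

View pics/top0.png

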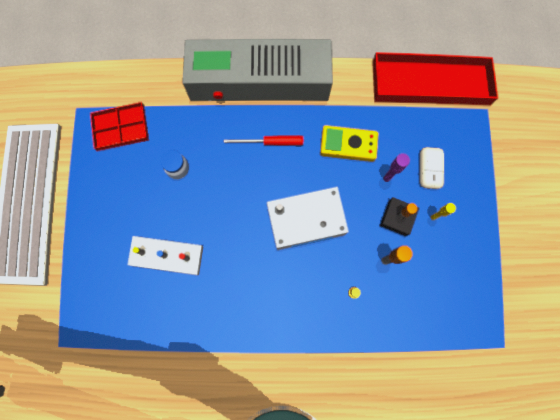

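View pics/side0.png

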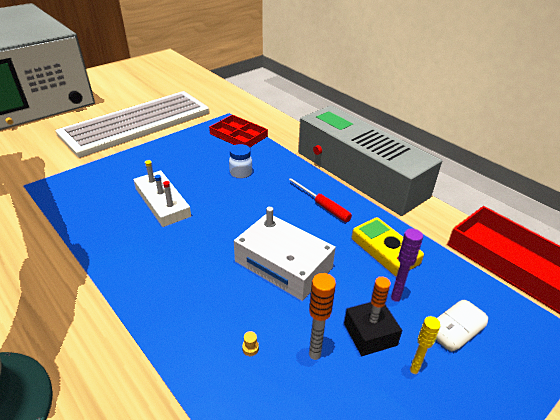

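Top view: candidates for the rod are the orange one in the stand (411,209), a larger orange one standing free (403,254), purple (402,160) and yellow (449,209). I choose the smaller orange one in the black stand. The fixture's fixed post is at (280,209), the bore at (323,224), and the posts at (137,251) yellow, (161,254) blue, (184,257) red. I'll measure these and crop the choice.

```bash
cat > m.py <<'E'
from h import *
def blob(m,near=None,amin=6):
    n,l,s,c=cv2.connectedComponentsWithStats(m.astype(np.uint8))
    k=[i for i in range(1,n) if s[i,4]>=amin]
    if near is not None:
        k.sort(key=lambda i:np.hypot(*(c[i]-near)))
    return [(l==i,c[i],s[i,4]) for i in k]
E
python3 - <<'E'
from m import *
for n in("top0","side0"):
    p,d,C=load(n); P=cloud(C,d)
    hsv=cv2.cvtColor(p,cv2.COLOR_RGB2HSV); H,S,V=[hsv[...,i].astype(int) for i in range(3)]
    Z=P[...,2]
    print(n,"bench z",np.nanmedian(Z[H>100]))
    for nm,m,zt in [("orange",(H>5)&(H<18)&(S>190)&(V>120)&(Z>.1),.14),("yel",(H>20)&(H<35)&(S>150)&(P[...,1]>.2),.084),("blue",(H>100)&(H<130)&(S>120)&(Z>.06)&(P[...,1]>.2),.076),("red",((H<5)|(H>174))&(S>150)&(P[...,1]>.1)&(Z>.06),.092)]:
        for b,c,a in blob(m):
            zz=np.nanmax(Z[b]); tp=b&(Z>zz-.006)
            print(nm,c.round(),a,"ztop",zz.round(3),"topmean",np.nanmean(P[tp],0).round(4),len(P[tp]))
    # fixture top
    m=(abs(Z-.06)<.006)&(S<60)&(abs(P[...,1])<.2)&(P[...,0]>.3)
    b,c,a=max(blob(m),key=lambda t:t[2]); Q=P[b]; 
    cn=max(cv2.findContours(b.astype(np.uint8),cv2.RETR_EXTERNAL,cv2.CHAIN_APPROX_NONE)[0],key=len)
    W=onz(C,cn.reshape(-1,2),.06)[:,:2].astype(np.float32); print("fixture",cv2.minAreaRect(W))
    # holes inside
    hull=np.zeros(b.shape,np.uint8); cv2.fillPoly(hull,[cv2.convexHull(cn)],1); hull=cv2.erode(hull,np.ones((5,5)))
    for b,c,a in blob((hull>0)&(V<110),amin=3): print("dark",c.round(1),a,onz(C,[c],.06)[0,:2].round(4))
    m=(V>150)&(S<60)&(abs(Z-.03)<.006)&(P[...,1]>.2)
    b,c,a=max(blob(m),key=lambda t:t[2]); cn=np.argwhere(b)[:,::-1]
    print("rack",cv2.minAreaRect(onz(C,cn,.03)[:,:2].astype(np.float32)))
    m=(V<60)&(abs(Z-.045)<.006)&(P[...,1]<-.1)
    b,c,a=max(blob(m),key=lambda t:t[2]); cn=np.argwhere(b)[:,::-1]
    print("stand",a,cv2.minAreaRect(onz(C,cn,.045)[:,:2].astype(np.float32)))
p=cv2.imread("pics/side0.png"); cv2.imwrite("pics/crop.png",cv2.resize(p[190:390,200:480],None,fx=2.8,fy=2.8,interpolation=cv2.INTER_CUBIC))
E
```

```text
top0 bench z 0.00023134223000220722
yel [136. 250.] 26 ztop 0.086 topmean [0.475  0.3327 0.0837] 22
blue [172. 161.] 381 ztop 0.077 topmean [0.6906 0.261  0.0719] 67
blue [160. 253.] 29 ztop 0.079 topmean [0.4687 0.278  0.076 ] 24
red [217.  93.] 19 ztop 0.066 topmean [0.8658 0.159  0.062 ] 19
red [182. 256.] 24 ztop 0.097 topmean [0.4619 0.2235 0.0929] 15
fixture ((0.5558332800865173, -0.05966158211231232), (0.11064206063747406, 0.16811221837997437), 12.536287307739258)
dark [279.2 210.9] 18 [0.5699 0.0052]
dark [324.  222.8] 4 [ 0.5422 -0.0989]
rack ((0.4685966968536377, 0.27966904640197754), (0.16805638372898102, 0.07025681436061859), 82.81082153320312)
stand 180 ((0.5732205510139465, -0.275226354598999), (0.05845492705702782, 0.042295634746551514), 0.7958109378814697)
side0 bench z -0.00012762878226352248
orange [322. 291.] 160 ztop 0.187 topmean [ 0.448  -0.2587  0.1836] 66
orange [381. 288.] 60 ztop 0.142 topmean [ 0.5532 -0.2883  0.1381] 24
orange [380. 293.] 13 ztop 0.124 topmean [ 0.5536 -0.2905  0.1218] 13
orange [322. 300.] 60 ztop 0.168 topmean [ 0.4472 -0.2617  0.1638] 2
[... 493 characters left out ...]
] 237 ztop 0.071 topmean [0.6879 0.2598 0.0685] 199
blue [158. 177.] 31 ztop 0.076 topmean [0.4666 0.2762 0.074 ] 27
red [318. 146.] 6 ztop 0.061 topmean [0.8646 0.1577 0.0607] 6
red [166. 184.] 32 ztop 0.094 topmean [0.4598 0.2225 0.0909] 26
fixture ((0.553054928779602, -0.06193572282791138), (0.11415870487689972, 0.17192378640174866), 12.571557998657227)
dark [269.1 221.7] 56 [0.5744 0.008 ]
dark [326. 248.] 3 [ 0.6103 -0.1228]
dark [287.6 257.8] 5 [ 0.5345 -0.0948]
rack ((0.4665885865688324, 0.2771027088165283), (0.1705535650253296, 0.07081201672554016), 82.95463562011719)
stand 1229 ((0.5586490035057068, -0.28701305389404297), (0.0718415156006813, 0.07203961163759232), 67.59883880615234)
```

View pics/crop.png

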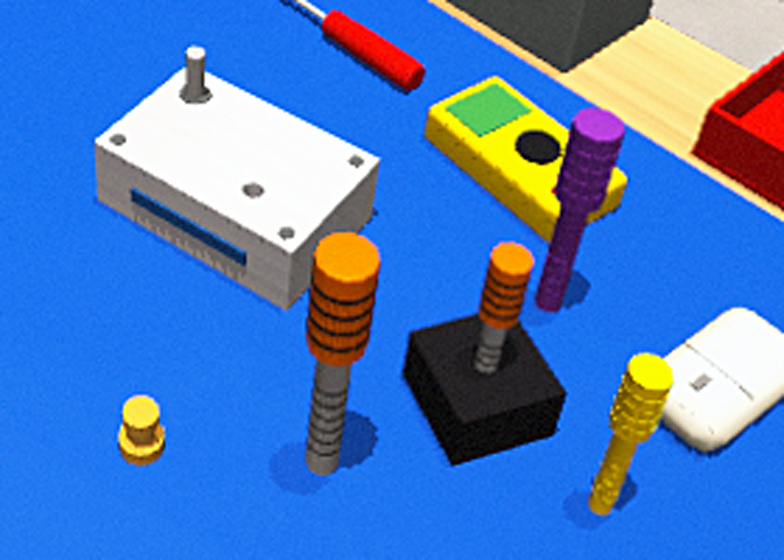

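Crop: the smaller orange rod stands in the black stand (handle top at crop 511,255). The big orange one (347,260), purple (598,130) and yellow (650,370) are decoys. Next comes a row planner, then the move above the rod.

```bash
cat > plan.py <<'E'
import json
from h import *
def plan(wps,grip,n_min=1,start=None,vmax=.045,polar=False):
    """wps: list of (x,y,z,yaw_of_tool_y_deg or None). straight lines (or polar); prints rows"""
    s=read_state(); p=np.array(s["tool_pos"]); Rm=R.from_quat(s["tcp_rot"])
    rows=[]
    for w in wps:
        y0=Rm.as_matrix()[:,1]; a0=np.degrees(np.arctan2(y0[1],y0[0])); a1=a0 if w[3] is None else w[3]
        da=(a1-a0+180)%360-180 if abs(a1-a0)<360 else a1-a0
        t=np.array(w[:3]); pol=lambda q:np.array([np.hypot(q[0],q[1]),np.arctan2(q[1],q[0]),q[2]])
        P0,P1=pol(p),pol(t); L=np.hypot(np.linalg.norm(P1[[0,2]]-P0[[0,2]]),abs(P1[1]-P0[1])*max(P0[0],P1[0])) if polar else np.linalg.norm(t-p)
        n=max(n_min,int(np.ceil(L/vmax)),int(np.ceil(abs(da)/10)))
        ps=p.copy()
        for i in range(1,n+1):
            if polar:
                q=P0+(P1-P0)*i/n; g=np.array([q[0]*np.cos(q[1]),q[0]*np.sin(q[1]),q[2]])
            else: g=ps+(t-ps)*i/n
            d=(Rm.inv().apply(g-p)/.05).round(3)
            dz=round(-da/n/120,4)
            rows.append({"delta_pos":[float(x)+0. for x in d],"dr":[0,0,dz],"gripper":grip})
            p=p+Rm.apply(d*.05); Rm=Rm*R.from_rotvec([0,0,np.radians(dz*120)])
    print(len(rows),p.round(4)); 
    for r in rows: print(json.dumps(r).replace(" ",""))
E
python3 - <<'E'
from plan import *
p,d,C=load("side0"); P=cloud(C,d)
for nm,c in (("purple",(411,250)),("yel",(428,335)),("jar",(240,155))):
    x=P[c[1]-25:c[1]+25,c[0]-12:c[0]+12].reshape(-1,3); x=x[x[:,2]>.06]; i=x[:,2].argsort()[-15:]; print(nm,x[i].mean(0))
plan([(.558,-.287,.27,-90)],.5,polar=True,vmax=.05)
E
```

```text
purple [ 0.66327767 -0.26520155  0.16831983]
yel [ 0.56357517 -0.37820633  0.13069852]
jar [0.68993603 0.26446136 0.07050513]
23 [ 0.558 -0.287  0.27 ]
{"delta_pos":[-0.994,-0.057,-0.049],"dr":[0,0,0.0594],"gripper":0.5}
{"delta_pos":[-0.994,-0.01,-0.048],"dr":[0,0,0.0594],"gripper":0.5}
{"delta_pos":[-0.992,0.037,-0.049],"dr":[0,0,0.0594],"gripper":0.5}
{"delta_pos":[-0.987,0.084,-0.048],"dr":[0,0,0.0594],"gripper":0.5}
{"delta_pos":[-0.981,0.132,-0.048],"dr":[0,0,0.0594],"gripper":0.5}
{"delta_pos":[-0.972,0.177,-0.048],"dr":[0,0,0.0594],"gripper":0.5}
{"delta_pos":[-0.961,0.224,-0.048],"dr":[0,0,0.0594],"gripper":0.5}
{"delta_pos":[-0.948,0.268,-0.048],"dr":[0,0,0.0594],"gripper":0.5}
{"delta_pos":[-0.932,0.313,-0.048],"dr":[0,0,0.0594],"gripper":0.5}
{"delta_pos":[-0.915,0.357,-0.048],"dr":[0,0,0.0594],"gripper":0.5}
{"delta_pos":[-0.896,0.399,-0.048],"dr":[0,0,0.0594],"gripper":0.5}
{"delta_pos":[-0.875,0.441,-0.047],"dr":[0,0,0.0594],"gripper":0.5}
{"delta_pos":[-0.851,0.481,-0.048],"dr":[0,0,0.0594],"gripper":0.5}
{"delta_pos":[-0.826,0.521,-0.047],"dr":[0,0,0.0594],"gripper":0.5}
{"delta_pos":[-0.799,0.558,-0.048],"dr":[0,0,0.0594],"gripper":0.5}
{"delta_pos":[-0.77,0.595,-0.047],"dr":[0,0,0.0594],"gripper":0.5}
{"delta_pos":[-0.741,0.631,-0.047],"dr":[0,0,0.0594],"gripper":0.5}
{"delta_pos":[-0.708,0.663,-0.048],"dr":[0,0,0.0594],"gripper":0.5}
{"delta_pos":[-0.674,0.696,-0.047],"dr":[0,0,0.0594],"gripper":0.5}
{"delta_pos":[-0.64,0.726,-0.048],"dr":[0,0,0.0594],"gripper":0.5}
{"delta_pos":[-0.604,0.754,-0.047],"dr":[0,0,0.0594],"gripper":0.5}
{"delta_pos":[-0.566,0.782,-0.047],"dr":[0,0,0.0594],"gripper":0.5}
{"delta_pos":[-0.527,0.806,-0.048],"dr":[0,0,0.0594],"gripper":0.5}
```

Request:
{"fn": "carry_out", "kwargs": {
  "steps": [
    {"delta_pos": [-0.99,-0.06,-0.05],"dr": [0,0,0.06],"gripper": 0.5},
    {"delta_pos": [-0.99,-0.01,-0.05],"dr": [0,0,0.06],"gripper": 0.5},
    {"delta_pos": [-0.99,0.04,-0.05],"dr": [0,0,0.06],"gripper": 0.5},
    {"delta_pos": [-0.99,0.08,-0.05],"dr": [0,0,0.06],"gripper": 0.5},
    {"delta_pos": [-0.98,0.13,-0.05],"dr": [0,0,0.06],"gripper": 0.5},
    {"delta_pos": [-0.97,0.18,-0.05],"dr": [0,0,0.06],"gripper": 0.5},
    {"delta_pos": [-0.96,0.22,-0.05],"dr": [0,0,0.06],"gripper": 0.5},
    {"delta_pos": [-0.95,0.27,-0.05],"dr": [0,0,0.06],"gripper": 0.5},
    {"delta_pos": [-0.93,0.31,-0.05],"dr": [0,0,0.06],"gripper": 0.5},
    {"delta_pos": [-0.92,0.36,-0.05],"dr": [0,0,0.06],"gripper": 0.5},
    {"delta_pos": [-0.9,0.4,-0.05],"dr": [0,0,0.06],"gripper": 0.5},
    {"delta_pos": [-0.88,0.44,-0.05],"dr": [0,0,0.06],"gripper": 0.5},
    {"delta_pos": [-0.85,0.48,-0.05],"dr": [0,0,0.06],"gripper": 0.5},
    {"delta_pos": [-0.83,0.52,-0.05],"dr": [0,0,0.06],"gripper": 0.5},
    {"delta_pos": [-0.8,0.56,-0.05],"dr": [0,0,0.06],"gripper": 0.5},
    {"delta_pos": [-0.77,0.6,-0.05],"dr": [0,0,0.06],"gripper": 0.5},
    {"delta_pos": [-0.74,0.63,-0.05],"dr": [0,0,0.06],"gripper": 0.5},
    {"delta_pos": [-0.71,0.66,-0.05],"dr": [0,0,0.06],"gripper": 0.5},
    {"delta_pos": [-0.67,0.7,-0.05],"dr": [0,0,0.06],"gripper": 0.5},
    {"delta_pos": [-0.64,0.73,-0.05],"dr": [0,0,0.06],"gripper": 0.5}
  ]
}}

```text
time: 2.6
tool_pos: [0.6002, -0.1573, 0.2643]
tcp_rot: [0.985, 0.17, -0.0, -0.0]
ft_force: [0.4, -1.0, -0.9]
opening: 0.499
gripper_force: 0.0
```

```bash
python3 - <<'E'
from plan import *
p,d,C=grab("wrist","w1")
plan([(.558,-.287,.25,-90)],.5)
E
```

```text
3 [ 0.558 -0.287  0.25 ]
{"delta_pos":[-0.509,0.679,0.106],"dr":[0,0,0.0523],"gripper":0.5}
{"delta_pos":[-0.431,0.731,0.106],"dr":[0,0,0.0523],"gripper":0.5}
{"delta_pos":[-0.349,0.773,0.106],"dr":[0,0,0.0523],"gripper":0.5}
```

Request:
{"fn": "carry_out", "kwargs": {
  "steps": [
    {"delta_pos": [-0.51,0.68,0.11],"dr": [0,0,0.052],"gripper": 0.5},
    {"delta_pos": [-0.43,0.73,0.11],"dr": [0,0,0.052],"gripper": 0.5},
    {"delta_pos": [-0.35,0.77,0.11],"dr": [0,0,0.052],"gripper": 0.5},
    {"delta_pos": [0,0,0],"dr": [0,0,0],"gripper": 0.5},
    {"delta_pos": [0,0,0],"dr": [0,0,0],"gripper": 0.5}
  ]
}}

```text
time: 3.28
tool_pos: [0.5639, -0.2766, 0.2477]
tcp_rot: [1.0, 0.011, -0.0, -0.0]
ft_force: [0.1, 0.8, 0.4]
opening: 0.499
gripper_force: 0.0
```

```bash
python3 - <<'E'
from m import *
p,d,C=grab("wrist","w2")
s=read_state(); print(s["tool_pos"],R.from_quat(s["tcp_rot"]).as_matrix().round(4).tolist())
P=cloud(C,d); Z=P[...,2]
hsv=cv2.cvtColor(p,cv2.COLOR_RGB2HSV); H,S,V=[hsv[...,i].astype(int) for i in range(3)]
m=(H>3)&(H<20)&(S>150)&(abs(Z-.14)<.006)
for b,c,a in blob(m,amin=20):
    (u,v),ax,an=cv2.fitEllipse(np.argwhere(cv2.morphologyEx(b.astype(np.uint8),cv2.MORPH_GRADIENT,np.ones((3,3))))[:,::-1].astype(np.float32)) 
    print("disc",c,a,np.nanmedian(Z[b]),onz(C,[c],.14)[0],onz(C,[(u,v)],.14)[0],ax)
m=(V<70)&(abs(Z-.045)<.006); b,c,a=max(blob(m),key=lambda t:t[2]); print("stand",a,cv2.minAreaRect(onz(C,np.argwhere(b)[:,::-1],.045)[:,:2].astype(np.float32)))
a=cv2.imread("pics/w1.png");b=cv2.imread("pics/w2.png");cv2.imwrite("pics/w12.png",cv2.resize(np.hstack([a,b]),(800,300)))
E
```

```text
[ 0.56423707 -0.27603878  0.24777043] [[0.9998, 0.0224, -0.0002], [0.0224, -0.9997, 0.001], [-0.0001, -0.001, -1.0]]
disc [285.62691131 214.14984709] 654 0.14051017093003018 [ 0.56489907 -0.28492386  0.14      ] [ 0.56477171 -0.28487097  0.14      ] (27.95956802368164, 30.161365509033203)
disc [231.625 315.25 ] 24 0.13922710402301267 [ 0.47521837 -0.24220088  0.14      ] [ 0.47482087 -0.24229706  0.14      ] (5.859952926635742, 12.846912384033203)
stand 1856 ((0.57374507188797, -0.2879711091518402), (0.06793007999658585, 0.05150280520319939), 68.27342224121094)
```

View pics/w12.png

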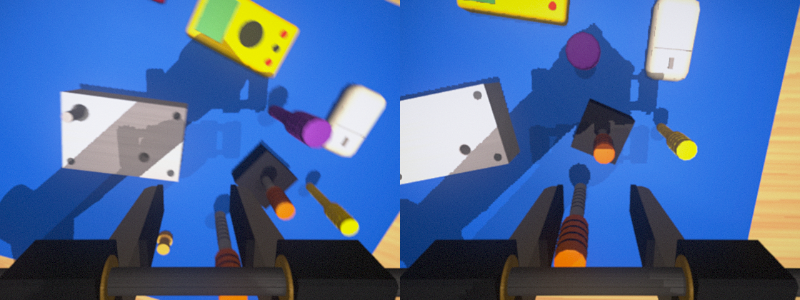

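The left half (w1) shows the fixture with its bore at about (143,157). The right half (w2) shows the rod's orange disc at (604,143) and the bore at (465,149). Cross-checking the rod across views before descending.

```bash
python3 - <<'E'
from plan import *; from m import *
for n,c0 in (("top0",(411,209)),("side0",(381,280))):
    p,d,C=load(n); hsv=cv2.cvtColor(p,cv2.COLOR_RGB2HSV).astype(int); H,S,V=hsv[...,0],hsv[...,1],hsv[...,2]
    m=(H>3)&(H<20)&(S>150)&(V>150); P=cloud(C,d)
    for b,c,a in blob(m,c0)[:1]:
        print(n,c,a,onz(C,[c],.14)[0].round(4),np.nanmax(P[b][:,2]), V[b].min())
        b2=b&(abs(P[...,2]-.14)<.004); print(b2.sum(),onz(C,[np.argwhere(b2).mean(0)[::-1]],.14)[0].round(4))
p,d,C=load("w2"); hsv=cv2.cvtColor(p,cv2.COLOR_RGB2HSV).astype(int); V=hsv[...,2];S=hsv[...,1]
P=cloud(C,d); g=np.zeros(V.shape,bool); g[190:230,65:120]=1
for b,c,a in blob(g&(V<100),(91,209))[:3]: print("bore",c,a,onz(C,[c],.06)[0])
plan([(.5645,-.2855,.106,-90)],.5)
E
```

```text
top0 [411.98148148 207.51851852] 54 [ 0.5635 -0.2855  0.14  ] 0.14441503513483456 154
53 [ 0.5633 -0.2855  0.14  ]
side0 [382.27906977 282.96124031] 129 [ 0.5586 -0.2873  0.14  ] 0.14170064227563706 151
112 [ 0.5602 -0.2861  0.14  ]
bore [ 90.37634409 208.21505376] 93 [ 0.5425657  -0.09550784  0.06      ]
4 [ 0.5645 -0.2855  0.106 ]
{"delta_pos":[0.0,0.048,0.709],"dr":[0,0,0.0027],"gripper":0.5}
{"delta_pos":[0.001,0.048,0.709],"dr":[0,0,0.0027],"gripper":0.5}
{"delta_pos":[0.001,0.048,0.708],"dr":[0,0,0.0027],"gripper":0.5}
{"delta_pos":[0.001,0.048,0.709],"dr":[0,0,0.0027],"gripper":0.5}
```

Request:
{"fn": "carry_out", "kwargs": {
  "steps": [
    {"delta_pos": [0,0.05,0.7],"dr": [0,0,0.003],"gripper": 0.5},
    {"delta_pos": [0,0.05,0.7],"dr": [0,0,0.003],"gripper": 0.5},
    {"delta_pos": [0,0.05,0.7],"dr": [0,0,0.003],"gripper": 0.5},
    {"delta_pos": [0,0.05,0.7],"dr": [0,0,0.003],"gripper": 0.5},
    {"delta_pos": [0,0,0],"gripper": 0.5},
    {"delta_pos": [0,0,0],"gripper": 0.5}
  ]
}}

```text
validation failed for argument at $.st...
```

```bash
python3 - <<'E'
from m import *
p,d,C=grab("wrist","w3"); s=read_state(); print(s["tool_pos"],s["ft_force"])
P=cloud(C,d); Z=P[...,2]
hsv=cv2.cvtColor(p,cv2.COLOR_RGB2HSV).astype(int); H,S,V=hsv[...,0],hsv[...,1],hsv[...,2]
for b,c,a in blob((H>3)&(H<20)&(S>150)&(abs(Z-.14)<.005),amin=100): print(c,a,onz(C,[c],.14)[0],[t.tolist() for t in (np.argwhere(b).min(0),np.argwhere(b).max(0))])
E
```

```text
[ 0.56435198 -0.27590682  0.24785967] [ 0.01022815  0.12154854 -0.9404546 ]
[286.45978756 214.56752656] 659 [ 0.56494965 -0.28496786  0.14      ] [[200, 272], [228, 301]]
```

Request:
{"fn": "carry_out", "kwargs": {
  "steps": [
    {"delta_pos": [0,0.05,0.7],"dr": [0,0,0.003],"gripper": 0.5},
    {"delta_pos": [0,0.05,0.7],"dr": [0,0,0.003],"gripper": 0.5},
    {"delta_pos": [0,0.05,0.7],"dr": [0,0,0.003],"gripper": 0.5},
    {"delta_pos": [0,0.04,0.7],"dr": [0,0,0.003],"gripper": 0.5},
    {"delta_pos": [0,0,0],"dr": [0,0,0],"gripper": 0.5},
    {"delta_pos": [0,0,0],"dr": [0,0,0],"gripper": 0.5}
  ]
}}

```text
time: 4.12
tool_pos: [0.5647, -0.2869, 0.1094]
tcp_rot: [1.0, -0.002, 0.001, 0.0]
ft_force: [-0.2, 0.6, 1.0]
opening: 0.501
gripper_force: 0.0
```

```bash
python3 - <<'E'
from m import *
p,d,C=grab("wrist","w3"); s=read_state(); print(s["tool_pos"],s["ft_force"],R.from_quat(s["tcp_rot"]).as_matrix()[:,1])
P=cloud(C,d); Z=P[...,2]
hsv=cv2.cvtColor(p,cv2.COLOR_RGB2HSV).astype(int); H,S,V=hsv[...,0],hsv[...,1],hsv[...,2]
for b,c,a in blob((H>3)&(H<20)&(S>150)&(abs(Z-.14)<.005),amin=100): print(c,a,onz(C,[c],.14)[0],[t.tolist() for t in (np.argwhere(b).min(0),np.argwhere(b).max(0))])
E
```

```text
[ 0.56493322 -0.28715545  0.1098022 ] [ 0.38178391  1.03082126 -0.06729094] [-4.33284403e-03 -9.99990241e-01  8.63109202e-04]
[269.47131148 308.7773224 ] 2196 [ 0.56612192 -0.28463331  0.14      ] [[282, 243], [334, 295]]
```

Request:
{"fn": "carry_out", "kwargs": {
  "steps": [
    {"delta_pos": [0.02,-0.045,0.08],"dr": [0,0,0],"gripper": 0.5},
    {"delta_pos": [0,0,0],"dr": [0,0,0],"gripper": 0.5},
    {"delta_pos": [0,0,0],"dr": [0,0,0],"gripper": 0.2},
    {"delta_pos": [0,0,0],"dr": [0,0,0],"gripper": 0.2},
    {"delta_pos": [0,0,0],"dr": [0,0,0],"gripper": 0.2},
    {"delta_pos": [0,0,0],"dr": [0,0,0],"gripper": 0.2}
  ],
  "force": 30
}}

```text
time: 4.92
tool_pos: [0.5647, -0.2849, 0.1042]
tcp_rot: [1.0, -0.003, 0.0, -0.0]
ft_force: [-0.1, 0.8, 1.1]
opening: 0.258
gripper_force: 30.0
```

```bash
python3 - <<'E'
from plan import *
s=read_state(); print(s["tool_pos"],s["ft_force"])
plan([(.5645,-.2849,.185,None),(.5415,-.096,.185,None)],.2)
E
```

```text
[ 0.56474678 -0.28489446  0.10421514] [-0.12408639  0.75504327  1.08650244]
7 [ 0.5415 -0.096   0.185 ]
{"delta_pos":[-0.002,0.0,-0.808],"dr":[0,0,-0.0],"gripper":0.2}
{"delta_pos":[-0.003,0.0,-0.808],"dr":[0,0,-0.0],"gripper":0.2}
{"delta_pos":[-0.096,-0.755,0.0],"dr":[0,0,-0.0],"gripper":0.2}
{"delta_pos":[-0.096,-0.755,0.0],"dr":[0,0,-0.0],"gripper":0.2}
{"delta_pos":[-0.096,-0.755,0.0],"dr":[0,0,-0.0],"gripper":0.2}
{"delta_pos":[-0.096,-0.755,0.0],"dr":[0,0,-0.0],"gripper":0.2}
{"delta_pos":[-0.096,-0.755,0.0],"dr":[0,0,-0.0],"gripper":0.2}
```

Request:
{"fn": "carry_out", "kwargs": {
  "steps": [
    {"delta_pos": [0,0,-0.4],"dr": [0,0,0],"gripper": 0.2},
    {"delta_pos": [0,0,-0.6],"dr": [0,0,0],"gripper": 0.2},
    {"delta_pos": [0,0,-0.6],"dr": [0,0,0],"gripper": 0.2},
    {"delta_pos": [-0.1,-0.75,0],"dr": [0,0,0],"gripper": 0.2},
    {"delta_pos": [-0.1,-0.75,0],"dr": [0,0,0],"gripper": 0.2},
    {"delta_pos": [-0.1,-0.75,0],"dr": [0,0,0],"gripper": 0.2},
    {"delta_pos": [-0.1,-0.76,0],"dr": [0,0,0],"gripper": 0.2},
    {"delta_pos": [-0.1,-0.76,0],"dr": [0,0,0],"gripper": 0.2},
    {"delta_pos": [0,0,0],"dr": [0,0,0],"gripper": 0.2},
    {"delta_pos": [0,0,0],"dr": [0,0,0],"gripper": 0.2},
    {"delta_pos": [0,0,0],"dr": [0,0,0],"gripper": 0.2}
  ]
}}

```text
time: 6.3
tool_pos: [0.5407, -0.0978, 0.1846]
tcp_rot: [1.0, -0.004, 0.0, 0.0]
ft_force: [-0.3, -0.1, -1.6]
opening: 0.253
gripper_force: 30.0
```

```bash
python3 - <<'E'
from m import *
s=read_state(); print(s["time"],s["tool_pos"],s["ft_force"],R.from_quat(s["tcp_rot"]).as_matrix()[:,2])
a,d,C=grab("wrist","w4"); b,_,_=grab("side","s4")
s=read_state(); print(s["tool_pos"],s["ft_force"])
tip=np.array(s["tool_pos"])-[0,0,.0945]; print(proj(cam("wrist"),[tip]),proj(cam("side"),[tip]))
u,v=proj(cam("side"),[[.54,-.096,.07]])[0].astype(int)
A=a[120:340,160:400]; B=b[v-70:v+50,u-70:u+61]
cv2.imwrite("pics/v4.png",np.hstack([cv2.resize(A,(436,400)),cv2.resize(B,(360,330))[:,:].copy() if 0 else cv2.copyMakeBorder(cv2.resize(B,(360,330)),0,70,0,0,0)])[:,:,::-1]); print(u,v)
E
```

```text
6.3 [ 0.54071753 -0.09779564  0.18459107] [-0.26156056 -0.09851152 -1.56366509] [ 6.55307626e-04 -5.58412731e-04 -9.99999629e-01]
[ 0.5406507  -0.09754509  0.18429274] [ 0.53222361  0.86960955 -1.42432214]
[[274.71476286 220.54009409]] [[291.57544654 245.90266315]]
290 253
```

View pics/v4.png

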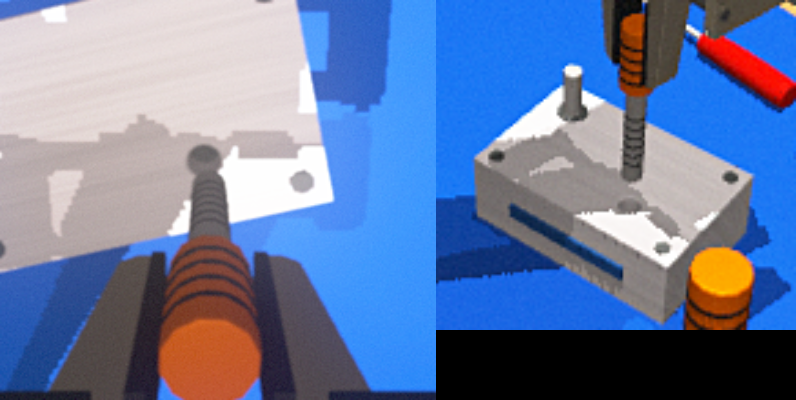

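The left part (wrist) shows the bore at crop (204,159) with the rod tip just in front at about (208,180). The right part (side) shows the tip at (632,180) above the bore at (630,205). They are nearly aligned, so now the refinement in numbers.

```bash
cat > rel.py <<'E'
from m import *
from scipy.optimize import least_squares
def shank(fn,exp,z0,z1,r=.007):
    p,d,C=load(fn); P=cloud(C,d); Q=P.reshape(-1,3)
    k=(Q[:,2]>z0)&(Q[:,2]<z1)&(np.hypot(Q[:,0]-exp[0],Q[:,1]-exp[1])<.014); Q=Q[k]
    f=least_squares(lambda a:np.hypot(Q[:,0]-a[0],Q[:,1]-a[1])-r,exp[:2],loss="soft_l1",f_scale=.001)
    print(fn,"shank",len(Q),f.x.round(4),"rms",np.sqrt(np.mean(f.fun**2)).round(5)); return f.x
def bore(fn,exp,z=.06,half=16,thr=.8,dark=None):
    p,d,C=load(fn); g=p.astype(int).sum(2)/3; u,v=proj(C,[[exp[0],exp[1],z]])[0]
    yy,xx=np.mgrid[:420,:560]; w=(abs(xx-u)<half)&(abs(yy-v)<half)
    t=dark or thr*np.median(g[w]); m=w&(g<t)
    for b,c,a in blob(m,(u,v),8)[:2]: 
        X=onz(C,np.argwhere(b)[:,::-1],z)[:,:2]
        print(fn,"bore px",c.round(1),a,onz(C,[c],z)[0,:2].round(4),"rect",cv2.minAreaRect(X.astype(np.float32)))
    return w
E
python3 - <<'E'
from rel import *
np.set_printoptions(linewidth=250)
t=(.5407,-.0977)
for n in("w4","s4"): shank(n,t,.094,.13); bore(n,(.541,-.0965))
p,d,C=load("s4"); g=(p.astype(int).sum(2)//3); print(proj(C,[[.541,-.0965,.06]])); print(g[243:272,278:303])
E
```

```text
w4 shank 324 [ 0.54   -0.0982] rms 0.0002
w4 bore px [272.8 212.4] 398 [ 0.5381 -0.0962] rect ((0.5379528403282166, -0.0960625410079956), (0.02196895331144333, 0.014870613813400269), 7.653802394866943)
s4 shank 106 [ 0.5386 -0.0976] rms 0.00085
s4 bore px [290.2 257.7] 46 [ 0.5383 -0.0978] rect ((0.5406144261360168, -0.09879378229379654), (0.013293645344674587, 0.02105659618973732), 50.39689636230469)
s4 bore px [279.  258.9] 9 [ 0.5199 -0.0865] rect ((0.5200521945953369, -0.08672221004962921), (0.002269271295517683, 0.015529726631939411), 60.18697738647461)
[[290.73514347 256.72912778]]
[[137 139 136 144 201 198 197 197 201 171  85  85  68  48  49  32  60 156 195 191 189 187 187 190 190]
 [143 142 139 138 149 151 149 144 200 140  78  91  90  91  89  83  67 156 195 193 189 193 185 187 192]
 [141 148 145 140 137 141 143 143 160 107  79  91  94  95  89  85  61 154 196 193 192 189 192 188 184]
 [144 143 148 139 142 142 140 142 148 106  82  90  97  96  92  79  56 193 202 194 194 191 188 190 188]
 [148 147 146 143 143 139 145 138 150 126  80  89  92  90  88  74  75 193 193 196 199 197 193
[... 1782 characters left out ...]
 247 247 246 246 246 247 247 247 247 247 246 246 246 246 249 253 254 149 123 132]
 [146 192 245 255 253 249 246 246 245 245 246 245 247 247 247 246 247 246 247 246 247 253 251 255 159]
 [122 126 133 179 247 255 251 249 248 246 245 245 246 247 246 246 247 246 246 246 246 247 249 254 255]
 [133 130 122 100 150 190 255 254 248 247 247 246 245 245 245 246 248 248 246 245 246 246 246 248 254]
 [131 131 131 100 125 129 147 218 254 252 249 246 245 244 245 246 246 246 247 247 246 247 248 248 252]
 [126 129 133 126 128 128 120 119 189 245 255 251 249 246 245 246 246 244 245 246 248 250 254 255 245]
 [137 132 133 131 132 128 135  94 128 151 180 244 254 250 246 246 245 245 244 246 248 255 182 165 156]]
```

```bash
python3 - <<'E'
from rel import *
np.set_printoptions(linewidth=250)
t=(.5407,-.0977)
for n in("w4","s4"):
    for z in (.094,.106,.118): shank(n,t,z,z+.012)
p,d,C=load("w4"); g=(p.astype(int).sum(2)//3); print(proj(C,[[.5385,-.0965,.06]])); print(g[196:224:1,256:292])
E
```

```text
w4 shank 87 [ 0.54   -0.0982] rms 0.00018
w4 shank 120 [ 0.54   -0.0982] rms 0.00021
w4 shank 117 [ 0.54   -0.0981] rms 0.00021
s4 shank 32 [ 0.5386 -0.0976] rms 0.00078
s4 shank 38 [ 0.5384 -0.0976] rms 0.00077
s4 shank 36 [ 0.5387 -0.0978] rms 0.00094
[[273.12384114 211.87916722]]
[[182 181 184 ... 185 186 186]
 [183 181 185 ... 186 186 185]
 [178 179 182 ... 189 191 188]
 ...
 [179 178 182 ... 254 254 254]
 [181 182 179 ... 254 254 254]
 [181 180 179 ... 254 254 254]]
```

```bash
python3 - <<'E'
from rel import *
p,d,C=load("w4"); g=(p.astype(int).sum(2)//3)
for r in range(194,226,2): print(r," ".join("%3d"%x for x in g[r,256:292]))
E
```

```text
194 211 197 182 182 180 181 183 180 184 182 184 182 181 182 201 215 218 217 215 216 219 215 215 223 224 223 225 225 223 218 216 204 189 183 187 186
196 182 181 184 184 182 184 186 183 183 186 185 185 182 181 184 184 182 183 182 181 185 184 185 203 216 220 219 215 205 187 186 184 186 185 186 186
198 178 179 182 183 187 181 186 185 183 183 185 184 179 185 179 182 180 180 181 183 185 189 185 185 185 183 186 186 186 186 195 187 188 189 191 188
200 185 185 184 184 186 185 186 189 183 184 171 157 136 123 120 108 108 115 118 130 144 164 179 187 189 187 190 191 189 186 189 193 216 232 220 189
202 186 184 181 185 187 183 186 183 166 142 115 101 100 103 100 102 102 103 101  98  99 108 115 144 174 184 188 188 184 186 192 225 254 255 252 209
204 182 186 184 187 186 186 181 161 126 105  96  97 103 105 103 103 103 101 105 101  97 101 100 108 132 163 181 181 186 183 205 249 255 255 251 208
206 186 187 184 187 184 183 169 136 117 103 107 103 107 104 103 102 104  98 102 103 106 106 108 117 125 145 169 179 202 244 255 255 255 255 249 204
208 183 183 187 186 186 176 162 130 112 118 117 115 108 111 105 
[... 567 characters left out ...]
 176 172 148 124 105 106 105 108 104 111 109 110 108 111 105 128 188 248 255 255 254 254 254 254 254 254 254
218 181 184 184 181 183 178 181 183 183 181 158 123 107 105 105 111 108 103 104 102 109 106 108 108 104 103 148 238 255 255 254 254 254 254 254 253
220 183 181 178 175 181 181 181 180 180 162 128 105  99  99  94  92  93  93  99  96 101  97  91  95 101  98  99 150 242 255 255 254 254 254 254 254
222 181 182 179 184 183 182 179 184 179 150 121  96  94  97 100 104 105 104 102 103 103 104 107 106 104  96  90 128 227 255 255 254 254 254 254 254
224 183 180 182 179 180 181 181 181 179 146 106  89  95  94  90  92  99 103 100  98  98 100  99  95  91  96  99 110 184 254 255 254 254 254 253 253
```

Request:
{"fn": "carry_out", "kwargs": {
  "steps": [
    {"delta_pos": [0.01,-0.03,0.22],"dr": [0,0,0],"gripper": 0.2},
    {"delta_pos": [0,0,0.22],"dr": [0,0,0],"gripper": 0.2},
    {"delta_pos": [0,0,0],"dr": [0,0,0],"gripper": 0.2},
    {"delta_pos": [0,0,0],"dr": [0,0,0],"gripper": 0.2}
  ]
}}

```text
time: 6.9
tool_pos: [0.5412, -0.0949, 0.162]
tcp_rot: [1.0, -0.003, -0.0, 0.0]
ft_force: [0.2, -0.2, -2.5]
opening: 0.255
gripper_force: 30.0
```

```bash
python3 - <<'E'
from rel import *
s=read_state(); print(s["time"],s["tool_pos"],s["ft_force"])
a,d,C=grab("wrist","w5"); b,_,Cs=grab("side","s5")
t=s["tool_pos"]
for n in("w5","s5"): shank(n,t,.07,.10)
C4=load("w4")[2]; print("bore from w4",onz(C4,[(272,208)],.06)[0], "s4",onz(load("s4")[2],[(290.3,257.7)],.06)[0])
tip=np.array(t)-[0,0,.0942]; print(tip,proj(C,[tip]),proj(Cs,[tip]))
A=a[150:260,215:335]; B=b[225:280,258:323]
cv2.imwrite("pics/v5.png",np.hstack([cv2.resize(A,(436,400),interpolation=0),cv2.resize(B,(364,400) and (364,308),interpolation=0) if 0 else cv2.copyMakeBorder(cv2.resize(B,(364,308),interpolation=0),0,92,0,0,0)])[:,:,::-1])
E
```

```text
6.9 [ 0.54120334 -0.09491104  0.16195023] [ 0.20502705 -0.19525638 -2.53099615]
w5 shank 254 [ 0.5405 -0.0953] rms 0.00021
s5 shank 81 [ 0.5392 -0.0948] rms 0.00084
bore from w4 [ 0.54180003 -0.09561561  0.06      ] s4 [ 0.5386281  -0.09789244  0.06      ]
[ 0.54120334 -0.09491104  0.06775023] [[274.73023054 220.60756001]] [[290.41117445 253.3544679 ]]
```

View pics/v5.png

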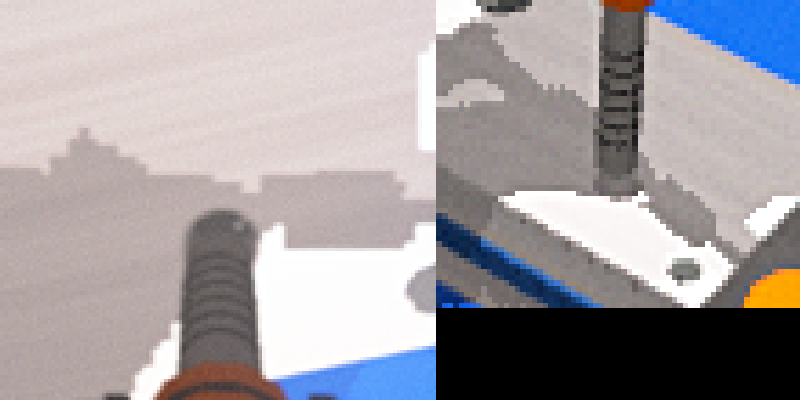

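```bash
python3 - <<'E'
from rel import *
for n,c,r in(("s4",(290.3,257.7),8),("w4",(272,208),16),("s5",(290.3,257.7),8)):
    p,d,C=load(n); P=cloud(C,d); yy,xx=np.mgrid[:420,:560]; q=np.hypot(xx-c[0],(yy-c[1])*1.3)
    k=(q>r)&(q<r+8)&(abs(P[...,2]-.06)<.008); z=np.median(P[k][:,2]); print(n,k.sum(),z,onz(C,[c],z)[0])
E
```

```text
s4 446 0.059346366179240884 [ 0.53907451 -0.09743231  0.05934637]
w4 646 0.060561773861340706 [ 0.54196062 -0.09562088  0.06056177]
s5 421 0.05930685958651161 [ 0.5391015  -0.0974045   0.05930686]
```

The wrist crop shows the rod covering the bore, and the side crop shows the tip centred over it. I'll nudge +0.8 mm in x, −0.3 mm in y, then lower gently, watching the force.

Request:
{"fn": "carry_out", "kwargs": {
  "steps": [
    {"delta_pos": [0.016,0.006,0.06],"dr": [0,0,0],"gripper": 0.2},
    {"delta_pos": [0,0,0.06],"dr": [0,0,0],"gripper": 0.2},
    {"delta_pos": [0,0,0.03],"dr": [0,0,0],"gripper": 0.2},
    {"delta_pos": [0,0,0],"dr": [0,0,0],"gripper": 0.2}
  ]
}}

```text
time: 7.5
tool_pos: [0.5419, -0.095, 0.1544]
tcp_rot: [1.0, -0.003, -0.0, 0.0]
ft_force: [-0.1, 0.3, -2.2]
opening: 0.251
gripper_force: 30.0
```

Request:
{"fn": "carry_out", "kwargs": {
  "steps": [
    {"delta_pos": [0,0,0.02],"dr": [0,0,0],"gripper": 0.2},
    {"delta_pos": [0,0,0],"dr": [0,0,0],"gripper": 0.2}
  ]
}}

```text
time: 7.75
tool_pos: [0.542, -0.095, 0.1536]
tcp_rot: [1.0, -0.003, 0.0, -0.0]
ft_force: [-0.4, 0.7, -1.8]
opening: 0.253
gripper_force: 30.0
```

Request:
{"fn": "carry_out", "kwargs": {
  "steps": [
    {"delta_pos": [0,0,0.02],"dr": [0,0,0],"gripper": 0.2},
    {"delta_pos": [0,0,0],"dr": [0,0,0],"gripper": 0.2}
  ]
}}

```text
time: 8.0
tool_pos: [0.542, -0.095, 0.1525]
tcp_rot: [1.0, -0.003, -0.0, -0.0]
ft_force: [-0.5, -0.1, -2.1]
opening: 0.257
gripper_force: 30.0
```

Request:
{"fn": "carry_out", "kwargs": {
  "steps": [
    {"delta_pos": [0,0,0.03],"dr": [0,0,0],"gripper": 0.2},
    {"delta_pos": [0,0,0],"dr": [0,0,0],"gripper": 0.2}
  ]
}}

```text
time: 8.25
tool_pos: [0.5419, -0.095, 0.151]
tcp_rot: [1.0, -0.003, -0.0, 0.0]
ft_force: [0.5, 0.1, -1.2]
opening: 0.255
gripper_force: 30.0
```

Request:
{"fn": "carry_out", "kwargs": {
  "steps": [
    {"delta_pos": [0,0,0.03],"dr": [0,0,0],"gripper": 0.2},
    {"delta_pos": [0,0,0],"dr": [0,0,0],"gripper": 0.2}
  ]
}}

```text
time: 8.5
tool_pos: [0.542, -0.095, 0.1495]
tcp_rot: [1.0, -0.003, -0.0, 0.0]
ft_force: [0.8, 0.3, -2.0]
opening: 0.256
gripper_force: 30.0
```

Request:
{"fn": "carry_out", "kwargs": {
  "steps": [
    {"delta_pos": [0,0,0.04],"dr": [0,0,0],"gripper": 0.2},
    {"delta_pos": [0,0,0],"dr": [0,0,0],"gripper": 0.2}
  ]
}}

```text
time: 8.75
tool_pos: [0.542, -0.095, 0.1474]
tcp_rot: [1.0, -0.003, -0.0, 0.0]
ft_force: [-0.3, -0.1, -2.3]
opening: 0.251
gripper_force: 30.0
```

Request:
{"fn": "carry_out", "kwargs": {
  "steps": [
    {"delta_pos": [0,0,0.1],"dr": [0,0,0],"gripper": 0.2},
    {"delta_pos": [0,0,0.1],"dr": [0,0,0],"gripper": 0.2},
    {"delta_pos": [0,0,0.06],"dr": [0,0,0],"gripper": 0.2},
    {"delta_pos": [0,0,0],"dr": [0,0,0],"gripper": 0.2}
  ]
}}

```text
time: 9.25
tool_pos: [0.5418, -0.095, 0.1343]
tcp_rot: [1.0, -0.003, -0.0, 0.0]
ft_force: [0.6, 0.1, -1.1]
opening: 0.255
gripper_force: 30.0
```

Request:
{"fn": "carry_out", "kwargs": {
  "steps": [
    {"delta_pos": [0,0,0.04],"dr": [0,0,0],"gripper": 0.2},
    {"delta_pos": [0,0,0.02],"dr": [0,0,0],"gripper": 0.2},
    {"delta_pos": [0,0,0],"dr": [0,0,0],"gripper": 0.2}
  ]
}}

```text
time: 9.62
tool_pos: [0.542, -0.095, 0.1316]
tcp_rot: [1.0, -0.003, -0.0, -0.0]
ft_force: [-0.3, -0.0, -1.6]
opening: 0.254
gripper_force: 30.0
```

Request:
{"fn": "carry_out", "kwargs": {
  "steps": [
    {"delta_pos": [0,0,0.02],"dr": [0,0,0],"gripper": 0.2},
    {"delta_pos": [0,0,0],"dr": [0,0,0],"gripper": 0.2}
  ]
}}

```text
time: 9.88
tool_pos: [0.542, -0.095, 0.1306]
tcp_rot: [1.0, -0.003, 0.0, 0.0]
ft_force: [-0.4, -1.2, -1.5]
opening: 0.26
gripper_force: 30.0
```

Request:
{"fn": "carry_out", "kwargs": {
  "steps": [
    {"delta_pos": [0,0,0.02],"dr": [0,0,0],"gripper": 0.2},
    {"delta_pos": [0,0,0],"dr": [0,0,0],"gripper": 0.2}
  ]
}}

```text
time: 10.12
tool_pos: [0.5422, -0.0951, 0.1299]
tcp_rot: [1.0, -0.003, 0.0, -0.0]
ft_force: [-0.7, 0.0, 2.3]
opening: 0.255
gripper_force: 30.0
```

Request:
{"fn": "carry_out", "kwargs": {
  "steps": [
    {"delta_pos": [0,0,0.02],"dr": [0,0,0],"gripper": 0.2},
    {"delta_pos": [0,0,0],"dr": [0,0,0],"gripper": 0.2}
  ]
}}

```text
time: 10.38
tool_pos: [0.5423, -0.0953, 0.129]
tcp_rot: [1.0, -0.003, 0.0, 0.0]
ft_force: [-0.5, -1.3, 5.7]
opening: 0.253
gripper_force: 30.0
```

Request:
{"fn": "carry_out", "kwargs": {
  "steps": [
    {"delta_pos": [0,0,0.02],"dr": [0,0,0],"gripper": 0.2},
    {"delta_pos": [0,0,0],"dr": [0,0,0],"gripper": 0.2}
  ]
}}

```text
time: 10.62
tool_pos: [0.5425, -0.0954, 0.1283]
tcp_rot: [1.0, -0.003, 0.001, 0.0]
ft_force: [-1.8, -0.5, 7.8]
opening: 0.255
gripper_force: 30.0
```

Request:
{"fn": "carry_out", "kwargs": {
  "steps": [
    {"delta_pos": [0,0,-0.018],"dr": [0,0,0],"gripper": 0.2},
    {"delta_pos": [0,0,0],"dr": [0,0,0],"gripper": 0.2},
    {"delta_pos": [0,0,0],"dr": [0,0,0],"gripper": 0.2},
    {"delta_pos": [0,0,0],"dr": [0,0,0],"gripper": 0.2},
    {"delta_pos": [0,0,0],"dr": [0,0,0],"gripper": 0.2}
  ]
}}

```text
time: 11.25
tool_pos: [0.5423, -0.0952, 0.1289]
tcp_rot: [1.0, -0.003, 0.0, 0.0]
ft_force: [-1.2, -0.6, 5.9]
opening: 0.261
gripper_force: 30.0
```

```bash
python3 - <<'E'
from plan import *
s=read_state(); print(s["tool_pos"],s["ft_force"])
p=s["tool_pos"]; plan([(p[0],p[1],.185,None),(.5647,-.2849,.185,-90)],.2,vmax=.04)
E
```

```text
[ 0.54228915 -0.09524551  0.12888437] [-1.20838742 -0.55183849  5.86409335]
7 [ 0.5647 -0.2849  0.185 ]
{"delta_pos":[0.0,0.0,-0.561],"dr":[0,0,-0.0],"gripper":0.2}
{"delta_pos":[0.001,0.0,-0.561],"dr":[0,0,-0.0],"gripper":0.2}
{"delta_pos":[0.094,0.758,0.0],"dr":[0,0,-0.0005],"gripper":0.2}
{"delta_pos":[0.093,0.758,0.0],"dr":[0,0,-0.0005],"gripper":0.2}
{"delta_pos":[0.092,0.759,0.0],"dr":[0,0,-0.0005],"gripper":0.2}
{"delta_pos":[0.091,0.758,0.0],"dr":[0,0,-0.0005],"gripper":0.2}
{"delta_pos":[0.091,0.759,0.0],"dr":[0,0,-0.0005],"gripper":0.2}
```

Request:
{"fn": "carry_out", "kwargs": {
  "steps": [
    {"delta_pos": [0,0,-0.3],"dr": [0,0,0],"gripper": 0.2},
    {"delta_pos": [0,0,-0.42],"dr": [0,0,0],"gripper": 0.2},
    {"delta_pos": [0,0,-0.4],"dr": [0,0,0],"gripper": 0.2},
    {"delta_pos": [0.094,0.758,0],"dr": [0,0,0],"gripper": 0.2},
    {"delta_pos": [0.095,0.759,0],"dr": [0,0,0],"gripper": 0.2},
    {"delta_pos": [0.095,0.759,0],"dr": [0,0,0],"gripper": 0.2},
    {"delta_pos": [0.095,0.759,0],"dr": [0,0,0],"gripper": 0.2},
    {"delta_pos": [0.095,0.759,0],"dr": [0,0,0],"gripper": 0.2},
    {"delta_pos": [0,0,0.3],"dr": [0,0,0],"gripper": 0.2},
    {"delta_pos": [0,0,0.3],"dr": [0,0,0],"gripper": 0.2},
    {"delta_pos": [0,0,0],"dr": [0,0,0],"gripper": 0.2},
    {"delta_pos": [0,0,0],"dr": [0,0,0],"gripper": 0.2}
  ]
}}

```text
time: 12.75
tool_pos: [0.5651, -0.2838, 0.1546]
tcp_rot: [1.0, -0.002, 0.0, -0.0]
ft_force: [1.2, 0.4, -2.3]
opening: 0.256
gripper_force: 30.0
```

```bash
python3 - <<'E'
from rel import *
s=read_state(); print(s["tool_pos"],s["ft_force"],R.from_quat(s["tcp_rot"]).as_matrix()[:,1:].T)
E
```

```text
[ 0.56505995 -0.28376805  0.15458923] [ 1.19919808  0.39867599 -2.32920686] [[-3.83533187e-03 -9.99992586e-01 -3.44744344e-04]
 [ 1.25299446e-05  3.44698822e-04 -9.99999941e-01]]
```

Request:
{"fn": "carry_out", "kwargs": {
  "steps": [
    {"delta_pos": [0,0,0.1],"dr": [0,0,0],"gripper": 0.2},
    {"delta_pos": [0,0,0.1],"dr": [0,0,0],"gripper": 0.2},
    {"delta_pos": [0,0,0],"dr": [0,0,0],"gripper": 0.2}
  ]
}}

```text
time: 13.12
tool_pos: [0.5644, -0.2846, 0.144]
tcp_rot: [1.0, -0.003, -0.0, -0.0]
ft_force: [-0.9, -0.3, -2.1]
opening: 0.252
gripper_force: 30.0
```

Request:
{"fn": "carry_out", "kwargs": {
  "steps": [
    {"delta_pos": [0,0,0.08],"dr": [0,0,0],"gripper": 0.2},
    {"delta_pos": [0,0,0.04],"dr": [0,0,0],"gripper": 0.2},
    {"delta_pos": [0,0,0],"dr": [0,0,0],"gripper": 0.2}
  ]
}}

```text
time: 13.5
tool_pos: [0.5646, -0.2848, 0.1383]
tcp_rot: [1.0, -0.003, -0.0, -0.0]
ft_force: [0.2, -0.3, -2.4]
opening: 0.252
gripper_force: 30.0
```

Request:
{"fn": "carry_out", "kwargs": {
  "steps": [
    {"delta_pos": [0,0,0.03],"dr": [0,0,0],"gripper": 0.2},
    {"delta_pos": [0,0,0.03],"dr": [0,0,0],"gripper": 0.2},
    {"delta_pos": [0,0,0],"dr": [0,0,0],"gripper": 0.2}
  ]
}}

```text
time: 13.88
tool_pos: [0.5646, -0.2848, 0.1353]
tcp_rot: [1.0, -0.003, -0.0, -0.0]
ft_force: [0.5, -0.1, -1.1]
opening: 0.257
gripper_force: 30.0
```

Request:
{"fn": "carry_out", "kwargs": {
  "steps": [
    {"delta_pos": [0,0,0.15],"dr": [0,0,0],"gripper": 0.2},
    {"delta_pos": [0,0,0.2],"dr": [0,0,0],"gripper": 0.2},
    {"delta_pos": [0,0,0.15],"dr": [0,0,0],"gripper": 0.2},
    {"delta_pos": [0,0,0.06],"dr": [0,0,0],"gripper": 0.2},
    {"delta_pos": [0,0,0],"dr": [0,0,0],"gripper": 0.2}
  ]
}}

```text
time: 14.5
tool_pos: [0.5645, -0.2849, 0.1072]
tcp_rot: [1.0, -0.003, -0.0, -0.0]
ft_force: [0.7, -1.1, -1.9]
opening: 0.252
gripper_force: 30.0
```

Request:
{"fn": "carry_out", "kwargs": {
  "steps": [
    {"delta_pos": [0,0,0.02],"dr": [0,0,0],"gripper": 0.2},
    {"delta_pos": [0,0,0],"dr": [0,0,0],"gripper": 0.2}
  ]
}}

```text
time: 14.75
tool_pos: [0.5648, -0.2849, 0.1067]
tcp_rot: [1.0, -0.003, 0.0, 0.0]
ft_force: [0.6, -0.1, -1.2]
opening: 0.256
gripper_force: 30.0
```

Request:
{"fn": "carry_out", "kwargs": {
  "steps": [
    {"delta_pos": [0,0,0.03],"dr": [0,0,0],"gripper": 0.2},
    {"delta_pos": [0,0,0],"dr": [0,0,0],"gripper": 0.2}
  ]
}}

```text
time: 15.0
tool_pos: [0.5647, -0.2848, 0.105]
tcp_rot: [1.0, -0.003, 0.0, -0.0]
ft_force: [-0.5, -0.3, -0.6]
opening: 0.256
gripper_force: 30.0
```

Request:
{"fn": "carry_out", "kwargs": {
  "steps": [
    {"delta_pos": [0,0,0.015],"dr": [0,0,0],"gripper": 0.2},
    {"delta_pos": [0,0,0],"dr": [0,0,0],"gripper": 0.2}
  ]
}}

```text
time: 15.25
tool_pos: [0.5647, -0.2849, 0.1042]
tcp_rot: [1.0, -0.003, 0.0, 0.0]
ft_force: [-0.8, 0.9, -1.0]
opening: 0.252
gripper_force: 30.0
```

Request:
{"fn": "carry_out", "kwargs": {
  "steps": [
    {"delta_pos": [0,0,0.008],"dr": [0,0,0],"gripper": 0.2},
    {"delta_pos": [0,0,0],"dr": [0,0,0],"gripper": 0.5},
    {"delta_pos": [0,0,0],"dr": [0,0,0],"gripper": 0.5},
    {"delta_pos": [0,0,0],"dr": [0,0,0],"gripper": 0.5},
    {"delta_pos": [0,0,-0.6],"dr": [0,0,0],"gripper": 0.5},
    {"delta_pos": [0,0,-0.9],"dr": [0,0,0],"gripper": 0.5},
    {"delta_pos": [0,0,-0.9],"dr": [0,0,0],"gripper": 0.5},
    {"delta_pos": [0,0,-0.2],"dr": [0,0,0],"gripper": 0.5},
    {"delta_pos": [0,0,0],"dr": [0,0,0],"gripper": 0.5}
  ]
}}

```text
time: 16.38
tool_pos: [0.5647, -0.2847, 0.2339]
tcp_rot: [1.0, -0.003, 0.0, -0.0]
ft_force: [-0.3, -0.2, -1.3]
opening: 0.502
gripper_force: 0.0
```

```bash
python3 - <<'E'
from rel import *; from plan import *
s=read_state(); print(s["time"],s["tool_pos"])
grab("side","s6"); shank("s6",(.562,-.286),.05,.085)
p,d,C=load("s6");P=cloud(C,d); hsv=cv2.cvtColor(p,cv2.COLOR_RGB2HSV).astype(int); H,S,V=hsv[...,0],hsv[...,1],hsv[...,2]
m=(H>3)&(H<20)&(S>150)&(V>150)
b,c,a=blob(m,(381,280))[0]; print(c,a,np.nanmax(P[b][:,2]))
plan([(.468,.277,.2,-7)],.5,polar=True,vmax=.05)
E
```

```text
16.375 [ 0.56474348 -0.28466088  0.2338857 ]
s6 shank 119 [ 0.5622 -0.2857] rms 0.00089
[382.33333333 283.72108844] 147 0.14182123436633975
13 [0.468 0.277 0.2  ]
{"delta_pos":[0.274,-0.938,0.051],"dr":[0,0,-0.0534],"gripper":0.5}
{"delta_pos":[0.302,-0.918,0.051],"dr":[0,0,-0.0534],"gripper":0.5}
{"delta_pos":[0.328,-0.898,0.052],"dr":[0,0,-0.0534],"gripper":0.5}
{"delta_pos":[0.355,-0.877,0.051],"dr":[0,0,-0.0534],"gripper":0.5}
{"delta_pos":[0.379,-0.856,0.051],"dr":[0,0,-0.0534],"gripper":0.5}
{"delta_pos":[0.403,-0.833,0.052],"dr":[0,0,-0.0534],"gripper":0.5}
{"delta_pos":[0.425,-0.81,0.051],"dr":[0,0,-0.0534],"gripper":0.5}
{"delta_pos":[0.447,-0.787,0.052],"dr":[0,0,-0.0534],"gripper":0.5}
{"delta_pos":[0.468,-0.762,0.051],"dr":[0,0,-0.0534],"gripper":0.5}
{"delta_pos":[0.487,-0.738,0.052],"dr":[0,0,-0.0534],"gripper":0.5}
{"delta_pos":[0.504,-0.714,0.052],"dr":[0,0,-0.0534],"gripper":0.5}
{"delta_pos":[0.522,-0.688,0.052],"dr":[0,0,-0.0534],"gripper":0.5}
{"delta_pos":[0.538,-0.662,0.051],"dr":[0,0,-0.0534],"gripper":0.5}
```

Request:
{"fn": "carry_out", "kwargs": {
  "steps": [
    {"delta_pos": [0.27,-0.94,0.05],"dr": [0,0,-0.053],"gripper": 0.5},
    {"delta_pos": [0.3,-0.92,0.05],"dr": [0,0,-0.053],"gripper": 0.5},
    {"delta_pos": [0.33,-0.9,0.05],"dr": [0,0,-0.053],"gripper": 0.5},
    {"delta_pos": [0.36,-0.88,0.05],"dr": [0,0,-0.053],"gripper": 0.5},
    {"delta_pos": [0.38,-0.86,0.05],"dr": [0,0,-0.053],"gripper": 0.5},
    {"delta_pos": [0.4,-0.83,0.05],"dr": [0,0,-0.053],"gripper": 0.5},
    {"delta_pos": [0.43,-0.81,0.05],"dr": [0,0,-0.053],"gripper": 0.5},
    {"delta_pos": [0.45,-0.79,0.05],"dr": [0,0,-0.053],"gripper": 0.5},
    {"delta_pos": [0.47,-0.76,0.05],"dr": [0,0,-0.053],"gripper": 0.5},
    {"delta_pos": [0.49,-0.74,0.05],"dr": [0,0,-0.053],"gripper": 0.5},
    {"delta_pos": [0.5,-0.71,0.05],"dr": [0,0,-0.053],"gripper": 0.5},
    {"delta_pos": [0.52,-0.69,0.05],"dr": [0,0,-0.053],"gripper": 0.5},
    {"delta_pos": [0.54,-0.66,0.05],"dr": [0,0,-0.053],"gripper": 0.5},
    {"delta_pos": [0,0,0],"dr": [0,0,0],"gripper": 0.5},
    {"delta_pos": [0,0,0],"dr": [0,0,0],"gripper": 0.5},
    {"delta_pos": [0,0,0],"dr": [0,0,0],"gripper": 0.5},
    {"delta_pos": [0,0,0],"dr": [0,0,0],"gripper": 0.5}
  ]
}}

```text
time: 18.55
tool_pos: [0.4721, 0.2772, 0.2012]
tcp_rot: [0.753, 0.658, -0.0, 0.0]
ft_force: [0.2, 0.4, -0.1]
opening: 0.503
gripper_force: 0.0
```

```bash
cat > blue.py <<'E'
from rel import *; from plan import *
import sys
def go(fn):
    p,d,C=grab("wrist",fn); s=read_state(); print(s["time"],s["tool_pos"])
    P=cloud(C,d); Z=P[...,2]; hsv=cv2.cvtColor(p,cv2.COLOR_RGB2HSV).astype(int); H,S,V=hsv[...,0],hsv[...,1],hsv[...,2]
    for nm,m,z in (("blue",(H>95)&(H<135)&(S>100)&(abs(Z-.076)<.004),.076),("red",((H<6)|(H>172))&(S>120)&(abs(Z-.092)<.004),.092),("yel",(H>20)&(H<35)&(S>120)&(abs(Z-.084)<.004),.084)):
        for b,c,a in sorted(blob(m,amin=20),key=lambda t:-t[2])[:1]:
            e=onz(C,[c],z)[0]; print(nm,c.round(1),a,e.round(4),np.median(Z[b]).round(4))
            if nm=="blue": B=e; shank(fn,e,.04,.07)
    return B
E
python3 - <<'E'
from blue import *
B=go("w7"); plan([(B[0],B[1],.1,-7)],.5)
E
```

```text
18.6 [0.47200103 0.27740417 0.20128775]
blue [270. 204.] 216 [0.4697 0.2803 0.076 ] 0.0769
w7 shank 113 [0.4701 0.2794] rms 0.00018
red [270.6 274.3] 199 [0.4628 0.2257 0.092 ] 0.0929
yel [269.  136.1] 263 [0.4767 0.3348 0.084 ] 0.0848
3 [0.4697 0.2803 0.1   ]
{"delta_pos":[0.017,-0.018,0.675],"dr":[0,0,-0.002],"gripper":0.5}
{"delta_pos":[0.017,-0.017,0.675],"dr":[0,0,-0.002],"gripper":0.5}
{"delta_pos":[0.018,-0.018,0.676],"dr":[0,0,-0.002],"gripper":0.5}
```

View pics/w7.png

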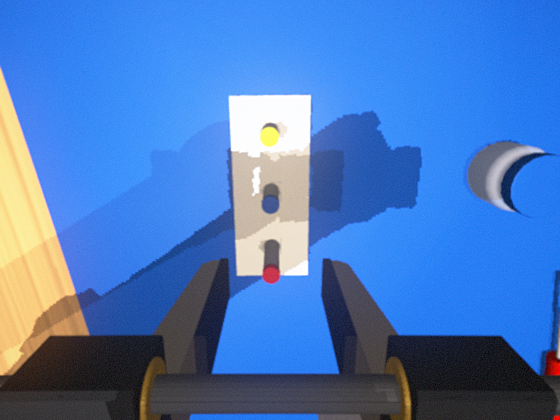

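The wrist view shows yellow at (269,136), blue at (270,204) and red at (271,274). The bore is 24 mm deep, so I take blue.

Request:
{"fn": "carry_out", "kwargs": {
  "steps": [
    {"delta_pos": [0.018,-0.018,0.68],"dr": [0,0,-0.002],"gripper": 0.5},
    {"delta_pos": [0.018,-0.018,0.68],"dr": [0,0,-0.002],"gripper": 0.5},
    {"delta_pos": [0.018,-0.018,0.68],"dr": [0,0,-0.002],"gripper": 0.5},
    {"delta_pos": [0,0,0],"dr": [0,0,0],"gripper": 0.5},
    {"delta_pos": [0,0,0],"dr": [0,0,0],"gripper": 0.5}
  ]
}}

```text
time: 19.23
tool_pos: [0.4702, 0.2813, 0.1004]
tcp_rot: [0.749, 0.663, 0.001, 0.0]
ft_force: [-0.9, 1.1, 0.3]
opening: 0.496
gripper_force: 0.0
```

```bash
python3 - <<'E'
from blue import *
B=go("w8"); plan([(B[0],B[1],.045,-7)],.5)
E
```

```text
19.275 [0.47033827 0.28158992 0.10081869]
blue [272.1 259. ] 450 [0.4696 0.2801 0.076 ] 0.0769
w8 shank 351 [0.4699 0.2796] rms 0.00021
red [271.8 361. ] 411 [0.4627 0.2253 0.092 ] 0.0928
yel [272.3 163.7] 637 [0.4765 0.3347 0.084 ] 0.0849
2 [0.4696 0.2801 0.045 ]
{"delta_pos":[-0.016,-0.006,0.558],"dr":[0,0,0.0002],"gripper":0.5}
{"delta_pos":[-0.017,-0.007,0.558],"dr":[0,0,0.0002],"gripper":0.5}
```

Request:
{"fn": "carry_out", "kwargs": {
  "steps": [
    {"delta_pos": [-0.01,-0.006,0.5],"dr": [0,0,0],"gripper": 0.5},
    {"delta_pos": [-0.01,-0.006,0.4],"dr": [0,0,0],"gripper": 0.5},
    {"delta_pos": [0,0,0.22],"dr": [0,0,0],"gripper": 0.5},
    {"delta_pos": [0,0,0],"dr": [0,0,0],"gripper": 0.5},
    {"delta_pos": [0,0,0],"dr": [0,0,0],"gripper": 0.1},
    {"delta_pos": [0,0,0],"dr": [0,0,0],"gripper": 0.1},
    {"delta_pos": [0,0,0],"dr": [0,0,0],"gripper": 0.1},
    {"delta_pos": [0,0,0],"dr": [0,0,0],"gripper": 0.1},
    {"delta_pos": [0,0,0],"dr": [0,0,0],"gripper": 0.1}
  ],
  "force": 40
}}

```text
time: 20.4
tool_pos: [0.4686, 0.2805, 0.0437]
tcp_rot: [0.748, 0.663, 0.0, -0.0]
ft_force: [0.1, -0.3, 2.9]
opening: 0.143
gripper_force: 40.0
```

```bash
python3 - <<'E'
from plan import *
s=read_state(); print(s["time"],s["tool_pos"],s["ft_force"],s["opening"],R.from_quat(s["tcp_rot"]).as_matrix()[:,1:].T)
x,y=s["tool_pos"][:2]; plan([(x,y,.165,None),(.5420,-.0951,.165,-7)],.1,vmax=.045)
E
```

```text
20.4 [0.46861709 0.2805178  0.04368326] [ 0.0509778  -0.29775731  2.90793664] 0.14250516477500025 [[ 9.92738667e-01 -1.20290817e-01  2.42146499e-04]
 [ 2.95832789e-04  4.28446523e-04 -9.99999864e-01]]
12 [ 0.542  -0.0951  0.165 ]
{"delta_pos":[0.0,0.0,-0.809],"dr":[0,0,-0.0],"gripper":0.1}
{"delta_pos":[0.001,0.0,-0.809],"dr":[0,0,-0.0],"gripper":0.1}
{"delta_pos":[0.0,0.001,-0.808],"dr":[0,0,-0.0],"gripper":0.1}
{"delta_pos":[-0.809,0.262,0.0],"dr":[0,0,0.0001],"gripper":0.1}
{"delta_pos":[-0.809,0.263,-0.001],"dr":[0,0,0.0001],"gripper":0.1}
{"delta_pos":[-0.809,0.262,0.0],"dr":[0,0,0.0001],"gripper":0.1}
{"delta_pos":[-0.809,0.263,0.0],"dr":[0,0,0.0001],"gripper":0.1}
{"delta_pos":[-0.809,0.263,-0.001],"dr":[0,0,0.0001],"gripper":0.1}
{"delta_pos":[-0.808,0.263,0.0],"dr":[0,0,0.0001],"gripper":0.1}
{"delta_pos":[-0.809,0.263,0.0],"dr":[0,0,0.0001],"gripper":0.1}
{"delta_pos":[-0.809,0.264,-0.001],"dr":[0,0,0.0001],"gripper":0.1}
{"delta_pos":[-0.808,0.263,0.0],"dr":[0,0,0.0001],"gripper":0.1}
```

Request:
{"fn": "carry_out", "kwargs": {
  "steps": [
    {"delta_pos": [0,0,-0.4],"dr": [0,0,0],"gripper": 0.1},
    {"delta_pos": [0,0,-0.8],"dr": [0,0,0],"gripper": 0.1},
    {"delta_pos": [0,0,-0.8],"dr": [0,0,0],"gripper": 0.1},
    {"delta_pos": [0,0,-0.4],"dr": [0,0,0],"gripper": 0.1},
    {"delta_pos": [-0.81,0.26,0],"dr": [0,0,0],"gripper": 0.1},
    {"delta_pos": [-0.81,0.26,0],"dr": [0,0,0],"gripper": 0.1},
    {"delta_pos": [-0.81,0.26,0],"dr": [0,0,0],"gripper": 0.1},
    {"delta_pos": [-0.81,0.26,0],"dr": [0,0,0],"gripper": 0.1},
    {"delta_pos": [-0.81,0.26,0],"dr": [0,0,0],"gripper": 0.1},
    {"delta_pos": [-0.81,0.26,0],"dr": [0,0,0],"gripper": 0.1},
    {"delta_pos": [-0.81,0.27,0],"dr": [0,0,0],"gripper": 0.1},
    {"delta_pos": [-0.81,0.27,0],"dr": [0,0,0],"gripper": 0.1},
    {"delta_pos": [-0.8,0.27,0],"dr": [0,0,0],"gripper": 0.1},
    {"delta_pos": [0,0,0.4],"dr": [0,0,0],"gripper": 0.1},
    {"delta_pos": [0,0,0.4],"dr": [0,0,0],"gripper": 0.1},
    {"delta_pos": [0,0,0],"dr": [0,0,0],"gripper": 0.1},
    {"delta_pos": [0,0,0],"dr": [0,0,0],"gripper": 0.1},
    {"delta_pos": [0,0,0],"dr": [0,0,0],"gripper": 0.1}
  ]
}}

```text
time: 22.65
tool_pos: [0.5429, -0.0952, 0.1242]
tcp_rot: [0.748, 0.663, 0.001, 0.001]
ft_force: [0.6, 0.7, -1.3]
opening: 0.144
gripper_force: 40.0
```

```bash
python3 - <<'E'
from rel import *
p,d,C=grab("wrist","w9"); s=read_state(); t=np.array(s["tool_pos"]); M=R.from_quat(s["tcp_rot"]).as_matrix(); print(s["time"],t,s["ft_force"],M[:,2])
f=t[2]-.0317; print("foot",f)
for a in (f+.004,f+.02): 
    e=shank("w9",t,a,a+.015); print("tool xy",((np.r_[e,0]-np.r_[t[:2],0])@M)[:2]*1e3)
bore("w9",(.542,-.0955),half=22)
print(proj(C,[[.542,-.0955,.06],[t[0],t[1],f]]))
cv2.imwrite("pics/v9.png",cv2.resize(p[150:330,180:380],(600,540),interpolation=0)[:,:,::-1])
E
```

```text
22.7 [ 0.54284953 -0.09519075  0.12413296] [-0.37149525  0.48944726 -1.30533827] [ 1.44482162e-03  7.89564832e-05 -9.99998953e-01]
foot 0.09243296399090997
w9 shank 251 [ 0.5442 -0.0961] rms 0.00022
tool xy [-0.77046681  1.4421456 ]
w9 shank 356 [ 0.544  -0.0959] rms 0.00217
tool xy [-0.55795189  1.22520708]
w9 bore px [272.5 239.6] 641 [ 0.542 -0.1  ] rect ((0.5420116782188416, -0.10009881854057312), (0.015712430700659752, 0.02421298809349537), 0.8812602758407593)
[[271.65479645 233.28134216]
 [272.70525232 251.70627291]]
```

View pics/v9.png

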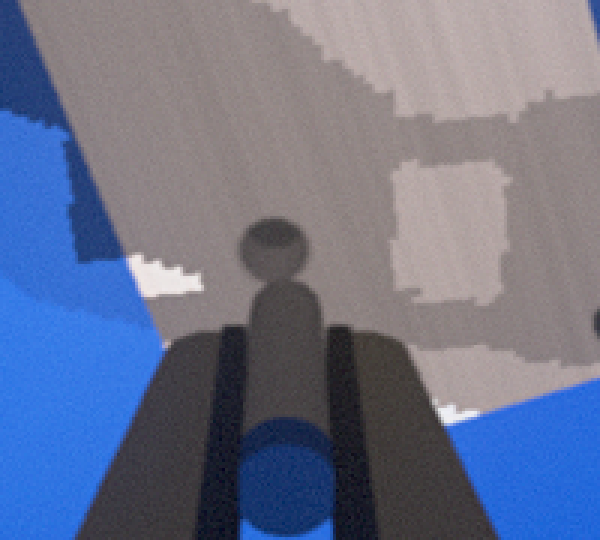

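The wrist crop shows the bore at (274,250), full px (271,233), with the blue post's foot ending just before it. The post sits about 2.2 mm too far in +x. I'll correct and lower.

Request:
{"fn": "carry_out", "kwargs": {
  "steps": [
    {"delta_pos": [0.005,-0.045,0.2],"dr": [0,0,0],"gripper": 0.1},
    {"delta_pos": [0,0,0.25],"dr": [0,0,0],"gripper": 0.1},
    {"delta_pos": [0,0,0.08],"dr": [0,0,0],"gripper": 0.1},
    {"delta_pos": [0,0,0],"dr": [0,0,0],"gripper": 0.1},
    {"delta_pos": [0,0,0],"dr": [0,0,0],"gripper": 0.1}
  ]
}}

```text
time: 23.32
tool_pos: [0.5403, -0.0949, 0.097]
tcp_rot: [0.748, 0.663, 0.0, 0.0]
ft_force: [0.4, -0.0, -0.8]
opening: 0.141
gripper_force: 40.0
```

```bash
python3 - <<'E'
from rel import *
p,d,C=grab("wrist","w10"); s=read_state(); t=np.array(s["tool_pos"]); M=R.from_quat(s["tcp_rot"]).as_matrix(); print(s["time"],t,s["ft_force"],M[:,2])
f=t[2]-.0317; print("foot",f)
e=shank("w10",t,f+.003,f+.016)
g=p.astype(int).sum(2)//3; u,v=proj(C,[[.5417,-.0955,.06]])[0]; print(u,v)
for r in range(int(v)-16,int(v)+16,3): print(r," ".join("%3d"%x for x in g[r,int(u)-18:int(u)+19]))
E
```

```text
23.375 [ 0.54035196 -0.09488913  0.0970523 ] [-0.58524185 -0.15459089 -0.86342932] [ 4.75923888e-04 -6.48694472e-05 -9.99999885e-01]
foot 0.06535229596226017
w10 shank 212 [ 0.5416 -0.0958] rms 0.00021
275.39232776275963 248.99424986411822
232 131 135 134 130 132 130 130 124 133 132 130 128 130 133 134 136 136 129 134 135 137 136 139 136 134 135 135 137 142 141 138 136 137 140 138 134 140
235 131 131 135 135 136 132 131 132 133 132 130 130 128 128 135 135 135 134 133 131 132 133 139 135 137 135 135 133 136 138 138 140 139 136 134 137 139
238 135 131 133 134 132 134 130 129 125 128 122 111 104  90  83  73  74  70  68  71  69  74  89  95 108 114 127 132 134 131 136 134 137 134 130 136 136
241 133 130 129 133 131 141 126 120  94  83  65  52  63  67  60  67  64  66  64  64  66  64  67  69  64  64  69  82 108 118 135 142 140 137 135 135 138
244 133 134 130 130 130 120 105  88  84  82  76  74  70  70  72  72  74  75  72  76  71  71  75  72  73  74  79  84  84  88 105 123 132 139 139 135 135
247 132 132 133 132 120 104  82  83  74  73  75  72  68  71  69  72  75  77  74  75  74  75  74  76  77  77  66  74  74  77  90 106 123 133 136 139 135
250 134 133 133 129 119 107  87  75  65  69  70  75  70  74  74  76  78  74  75  76  74  75  76  73  72  74  68  71  73  74  88 105 122 129 133 134 136
253 131 133 133 131 127 114  88  75  71  70  68  72  75  77  72  74  80  72  74  73  71  76  71  75  73  73  76  69  67  75  98 121 125 129 133 136 136
256 135 133 135 139 136 113  83  69  67  68  70  70  71  76  68  72  73  78  70  69  76  69  77  74  72  75  71  74  73  72  92 126 132 133 136 130 136
259  44  42  43  49  63  77  71  65  69  72  73  71  72  72  75  70  74  72  72  72  73  73  70  71  69  72  75  68  68  77  83  92  74  45  45  44  44
262  33  34  32  41  46  60  69  65  71  69  68  70  76  73  70  71  71  64  74  69  74  68  71  77  72  72  70  67  73  72  72  79  57  33  42  36  37
```

Request:
{"fn": "carry_out", "kwargs": {
  "steps": [
    {"delta_pos": [0.004,0,0.06],"dr": [0,0,0],"gripper": 0.1},
    {"delta_pos": [0,0,0.03],"dr": [0,0,0],"gripper": 0.1},
    {"delta_pos": [0,0,0],"dr": [0,0,0],"gripper": 0.1}
  ]
}}

```text
time: 23.75
tool_pos: [0.54, -0.0945, 0.0922]
tcp_rot: [0.748, 0.663, -0.0, -0.0]
ft_force: [-0.1, -0.4, -0.9]
opening: 0.14
gripper_force: 40.0
```

Request:
{"fn": "carry_out", "kwargs": {
  "steps": [
    {"delta_pos": [0,0,0.03],"dr": [0,0,0],"gripper": 0.1},
    {"delta_pos": [0,0,0],"dr": [0,0,0],"gripper": 0.1}
  ]
}}

```text
time: 24.0
tool_pos: [0.54, -0.0946, 0.0907]
tcp_rot: [0.748, 0.663, -0.0, -0.0]
ft_force: [-0.4, -0.3, -0.3]
opening: 0.141
gripper_force: 40.0
```

Request:
{"fn": "carry_out", "kwargs": {
  "steps": [
    {"delta_pos": [0,0,0.03],"dr": [0,0,0],"gripper": 0.1},
    {"delta_pos": [0,0,0],"dr": [0,0,0],"gripper": 0.1}
  ]
}}

```text
time: 24.25
tool_pos: [0.5401, -0.0946, 0.0892]
tcp_rot: [0.748, 0.663, -0.0, -0.0]
ft_force: [0.4, 0.6, -2.1]
opening: 0.142
gripper_force: 40.0
```

Request:
{"fn": "carry_out", "kwargs": {
  "steps": [
    {"delta_pos": [0,0,0.04],"dr": [0,0,0],"gripper": 0.1},
    {"delta_pos": [0,0,0],"dr": [0,0,0],"gripper": 0.1}
  ]
}}

```text
time: 24.5
tool_pos: [0.5401, -0.0945, 0.0872]
tcp_rot: [0.748, 0.663, -0.0, -0.0]
ft_force: [-0.7, 0.6, -0.5]
opening: 0.142
gripper_force: 40.0
```

Request:
{"fn": "carry_out", "kwargs": {
  "steps": [
    {"delta_pos": [0,0,0.1],"dr": [0,0,0],"gripper": 0.1},
    {"delta_pos": [0,0,0.1],"dr": [0,0,0],"gripper": 0.1},
    {"delta_pos": [0,0,0.08],"dr": [0,0,0],"gripper": 0.1},
    {"delta_pos": [0,0,0],"dr": [0,0,0],"gripper": 0.1}
  ]
}}

```text
time: 25.0
tool_pos: [0.5399, -0.0946, 0.0729]
tcp_rot: [0.748, 0.663, -0.0, -0.0]
ft_force: [-0.1, -0.2, -0.6]
opening: 0.146
gripper_force: 40.0
```

Request:
{"fn": "carry_out", "kwargs": {
  "steps": [
    {"delta_pos": [0,0,0.04],"dr": [0,0,0],"gripper": 0.1},
    {"delta_pos": [0,0,0.02],"dr": [0,0,0],"gripper": 0.1},
    {"delta_pos": [0,0,0],"dr": [0,0,0],"gripper": 0.1}
  ]
}}

```text
time: 25.38
tool_pos: [0.5401, -0.0945, 0.0703]
tcp_rot: [0.748, 0.663, -0.0, -0.0]
ft_force: [0.0, 0.8, -1.0]
opening: 0.143
gripper_force: 40.0
```

Request:
{"fn": "carry_out", "kwargs": {
  "steps": [
    {"delta_pos": [0,0,0.02],"dr": [0,0,0],"gripper": 0.1},
    {"delta_pos": [0,0,0],"dr": [0,0,0],"gripper": 0.1}
  ]
}}

```text
time: 25.62
tool_pos: [0.5401, -0.0946, 0.0693]
tcp_rot: [0.748, 0.663, -0.0, -0.0]
ft_force: [0.1, -0.3, -1.4]
opening: 0.145
gripper_force: 40.0
```

Request:
{"fn": "carry_out", "kwargs": {
  "steps": [
    {"delta_pos": [0,0,0.02],"dr": [0,0,0],"gripper": 0.1},
    {"delta_pos": [0,0,0],"dr": [0,0,0],"gripper": 0.1}
  ]
}}

```text
time: 25.88
tool_pos: [0.5401, -0.0946, 0.0683]
tcp_rot: [0.748, 0.663, -0.0, -0.0]
ft_force: [0.7, 1.2, -1.0]
opening: 0.14
gripper_force: 40.0
```

Request:
{"fn": "carry_out", "kwargs": {
  "steps": [
    {"delta_pos": [0,0,0.02],"dr": [0,0,0],"gripper": 0.1},
    {"delta_pos": [0,0,0],"dr": [0,0,0],"gripper": 0.1}
  ]
}}

```text
time: 26.12
tool_pos: [0.5403, -0.0947, 0.0676]
tcp_rot: [0.748, 0.663, 0.0, 0.0]
ft_force: [-0.3, -0.0, 1.4]
opening: 0.141
gripper_force: 40.0
```

Request:
{"fn": "carry_out", "kwargs": {
  "steps": [
    {"delta_pos": [0,0,0.02],"dr": [0,0,0],"gripper": 0.1},
    {"delta_pos": [0,0,0],"dr": [0,0,0],"gripper": 0.1}
  ]
}}

```text
time: 26.38
tool_pos: [0.5403, -0.0948, 0.0667]
tcp_rot: [0.748, 0.663, 0.0, 0.0]
ft_force: [-1.8, -0.5, 4.7]
opening: 0.143
gripper_force: 40.0
```

Request:
{"fn": "carry_out", "kwargs": {
  "steps": [
    {"delta_pos": [0,0,0.016],"dr": [0,0,0],"gripper": 0.1},
    {"delta_pos": [0,0,0],"dr": [0,0,0],"gripper": 0.1}
  ]
}}

```text
time: 26.62
tool_pos: [0.5403, -0.095, 0.0661]
tcp_rot: [0.749, 0.663, 0.0, 0.0]
ft_force: [-1.9, -1.0, 7.8]
opening: 0.149
gripper_force: 40.0
```

Request:
{"fn": "carry_out", "kwargs": {
  "steps": [
    {"delta_pos": [0,0,0],"dr": [0,0,0],"gripper": 0.1},
    {"delta_pos": [0,0,0],"dr": [0,0,0],"gripper": 0.1},
    {"delta_pos": [0,0,0],"dr": [0,0,0],"gripper": 0.1},
    {"delta_pos": [0,0,0],"dr": [0,0,0],"gripper": 0.1}
  ]
}}

```text
time: 27.12
tool_pos: [0.5404, -0.0949, 0.0662]
tcp_rot: [0.749, 0.663, 0.0, 0.0]
ft_force: [-1.5, -0.5, 7.3]
opening: 0.143
gripper_force: 40.0
```

Request:
{"fn": "carry_out", "kwargs": {
  "steps": [
    {"delta_pos": [0,0,-0.033],"dr": [0,0,0],"gripper": 0.1},
    {"delta_pos": [0,0,0],"dr": [0,0,0],"gripper": 0.1}
  ]
}}

```text
time: 27.38
tool_pos: [0.5403, -0.0947, 0.0673]
tcp_rot: [0.748, 0.663, 0.0, 0.0]
ft_force: [0.2, -0.9, 3.1]
opening: 0.139
gripper_force: 40.0
```

Request:
{"fn": "carry_out", "kwargs": {
  "steps": [
    {"delta_pos": [0,0,0],"dr": [0,0,0],"gripper": 0.4},
    {"delta_pos": [0,0,0],"dr": [0,0,0],"gripper": 0.4},
    {"delta_pos": [0,0,0],"dr": [0,0,0],"gripper": 0.4},
    {"delta_pos": [0,0,-0.3],"dr": [0,0,0],"gripper": 0.4},
    {"delta_pos": [0,0,-0.8],"dr": [0,0,0],"gripper": 0.4},
    {"delta_pos": [0,0,-0.8],"dr": [0,0,0],"gripper": 0.4},
    {"delta_pos": [0,0,-0.8],"dr": [0,0,0],"gripper": 0.4},
    {"delta_pos": [0,0,-0.3],"dr": [0,0,0],"gripper": 0.4},
    {"delta_pos": [0,0,0],"dr": [0,0,0],"gripper": 0.4},
    {"delta_pos": [0,0,0],"dr": [0,0,0],"gripper": 0.4}
  ]
}}

```text
time: 28.62
tool_pos: [0.5392, -0.0943, 0.2159]
tcp_rot: [0.748, 0.663, -0.001, -0.001]
ft_force: [0.0, 0.3, -0.5]
opening: 0.399
gripper_force: 0.0
```

```bash
python3 - <<'E'
from rel import *
a,d,C=grab("side","s11"); b,db,Cb=grab("wrist","w11"); s=read_state(); print(s["time"],s["tool_pos"],s["ft_force"],s["opening"])
P=cloud(Cb,db); p=b; hsv=cv2.cvtColor(p,cv2.COLOR_RGB2HSV).astype(int)
m=(hsv[...,0]>95)&(hsv[...,0]<135)&(hsv[...,1]>100)&(abs(P[...,2]-.1)<.012)
for bb,c,n in blob(m,amin=20): print("blue top",np.median(P[bb],0),n)
Ps=cloud(C,d); k=(np.hypot(Ps[...,0]-.571,Ps[...,1]-.004)<.012)&(Ps[...,2]>.09); print("fixed top",np.percentile(Ps[k][:,2],95)); k=(np.hypot(Ps[...,0]-.54,Ps[...,1]+.096)<.012)&(Ps[...,2]>.09)&(Ps[...,2]<.12); print("new top",np.percentile(Ps[k][:,2],95))
cv2.imwrite("pics/v11.png",a[100:400,120:520,::-1].repeat(2,0).repeat(2,1)[:600,:800])
E
```

```text
28.725 [ 0.53925074 -0.09443852  0.2157201 ] [ 0.73599214  1.0184487  -1.03241693] 0.40168589357223167
blue top [ 0.54141802 -0.09445725  0.10067344] 246
fixed top 0.10058526039220153
new top 0.10115389399143992
```

View pics/v11.png

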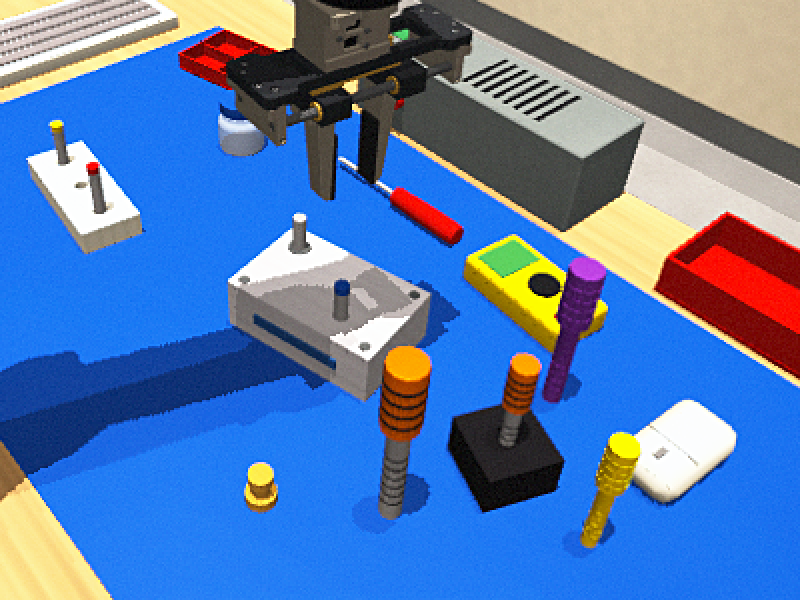

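The blue post at (342,285) stands level with the fixed post at (300,220). The rod is back in its stand at (522,370), the other two posts are in the rack, and the gripper is clear of everything.

```bash
python3 -c "
from workcell import *
print(job_done())"
```

```text
the job is handed in; nothing more can be done
None
```

The job is handed in: the bore probed at 24 mm deep (about 10 N at most), the rod is back in its stand, and the short blue post is home, pressed at about 8–9 N and level with the fixed post to within about 1 mm in the camera depth, with everything released and about 29 s used.

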